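# Chock the gas cylinder, then hang up the beakers

## Task

The gas cylinder on the sloping board is kept from rolling off only by two rinsed beakers jammed against it. Without taking those beakers away, first lay the yellow chock on the board between them with its thin edge towards the cylinder, push it snugly under the middle of the cylinder's low side and let go of it. Then hang every beaker there is, also those lying on the bench, upside down on a peg of the drying rack, its mouth fully down on the rack; the cylinder must stay where it is, held by the chock, and the amber bottle and the jar must be left alone.

Things in the scene. Friction and masses are not known exactly. Their poses are not given: they have to be found in the camera images.
- board: Fixed wooden board, 250 mm (x) by 290 mm (y), sloping at 5 degrees: it rises towards its own +x. Its origin is on the bench; its upper face is 20.5 mm above the bench over the origin and spans -120 to +130 mm along its x; its low edge is 10 mm high and faces the robot's right (-y).
- cylinder: Blue gas cylinder with a brass neck, 70 mm in diameter, 200 mm long (neck 30 mm more, at +y), about 0.7 kg, lying across the board. Origin on its axis at mid-length; y is its axis, parallel to the board's y. It rolls freely: turning about y does not matter. It starts with its axis at about x = +60 mm of the board, leaning on beakers a and b on its low side (the board's -x side).
- chock: Yellow wedge chock, 90 mm long (x), 60 mm wide (y), 0.25 kg, standing on the bench. Origin at the centre of its underside. The thin edge is at x = +45 mm; from there a 35 degree face rises towards -x to 35 mm; behind it is a block 30 mm high. A black square grip, 24 by 24 mm, stands on the block at x = -30 mm, y = 0, from 30 to 74 mm above the underside. When the wedge face touches the cylinder on the same plane, the cylinder's axis is at x = +57.5 mm of the chock.
- beaker_a: Green eight-sided beaker, 58 mm across its flat sides, 95 mm long, wall 3 mm, closed at the foot, open at the mouth, 0.12 kg, lying on one of its flats (24 mm wide), so it does not roll by itself and its axis is 29 mm above what it lies on. Origin at the centre of the foot's outer face; its z axis runs along the beaker to the mouth; inside it is 52 mm across and 90 mm deep. At the start it lies on the board at about y = +95 mm of the board, mouth uphill against the cylinder.
- beaker_b: Green eight-sided beaker, 58 mm across its flat sides, 95 mm long, wall 3 mm, closed at the foot, open at the mouth, 0.12 kg, lying on one of its flats (24 mm wide), so it does not roll by itself and its axis is 29 mm above what it lies on. Origin at the centre of the foot's outer face; its z axis runs along the beaker to the mouth; inside it is 52 mm across and 90 mm deep. At the start it lies on the board at about y = -95 mm of the board, mouth uphill against the cylinder.
- beaker_c: Green eight-sided beaker, 58 mm across its flat sides, 95 mm long, wall 3 mm, closed at the foot, open at the mouth, 0.12 kg, lying on one of its flats (24 mm wide), so it does not roll by itself and its axis is 29 mm above what it lies on. Origin at the centre of the foot's outer face; its z axis runs along the beaker to the mouth; inside it is 52 mm across and 90 mm deep. At the start it lies on the bench, mouth roughly to the robot's left (+y). It may be absent.
- beaker_d: Green eight-sided beaker, 58 mm across its flat sides, 95 mm long, wall 3 mm, closed at the foot, open at the mouth, 0.12 kg, lying on one of its flats (24 mm wide), so it does not roll by itself and its axis is 29 mm above what it lies on. Origin at the centre of the foot's outer face; its z axis runs along the beaker to the mouth; inside it is 52 mm across and 90 mm deep. At the start it lies on the bench, mouth roughly to the robot's left (+y). It may be absent.
- beaker_a_mouth (a point): Centre of the mouth of that beaker, 95 mm from its foot.
- beaker_b_mouth (a point): Centre of the mouth of that beaker, 95 mm from its foot.
- beaker_c_mouth (a point): Centre of the mouth of that beaker, 95 mm from its foot.
- beaker_d_mouth (a point): Centre of the mouth of that beaker, 95 mm from its foot.
- rack: Fixed white drying rack, 90 mm (x) by 440 mm (y), plate 12 mm thick, with four red tapered pegs in a row along its y, 115 mm apart. Origin on the bench under its centre; its -x side faces the robot.
- peg0 (a point): Foot of a red peg: the point on the peg's axis at the top face of the rack plate (12 mm above the bench). The peg rises 74 mm from here, 38 mm in diameter at the foot, 16 mm near its rounded tip. A beaker hung on it stands upside down with its mouth on the plate.
- peg1 (a point): Foot of a red peg: the point on the peg's axis at the top face of the rack plate (12 mm above the bench). The peg rises 74 mm from here, 38 mm in diameter at the foot, 16 mm near its rounded tip. A beaker hung on it stands upside down with its mouth on the plate.
- peg2 (a point): Foot of a red peg: the point on the peg's axis at the top face of the rack plate (12 mm above the bench). The peg rises 74 mm from here, 38 mm in diameter at the foot, 16 mm near its rounded tip. A beaker hung on it stands upside down with its mouth on the plate.
- peg3 (a point): Foot of a red peg: the point on the peg's axis at the top face of the rack plate (12 mm above the bench). The peg rises 74 mm from here, 38 mm in diameter at the foot, 16 mm near its rounded tip. A beaker hung on it stands upside down with its mouth on the plate.
- amber_bottle: Amber glass bottle, 48 mm in diameter, 130 mm high, standing; leave alone. Origin at the centre of its underside.
- wax_jar: White jar with blue lid, 64 mm in diameter, 60 mm high; leave alone. Origin at the centre of its underside.

How it is judged (in metres and radians):
On the way:
1. the chock stands released on the board, snug against the middle of the cylinder's low side, with beakers a and b still where they were (y of cylinder in the frame of chock between -0.035 and 0.035 m and angle between the y axis of cylinder and the y axis of chock, either way round below 0.2 rad and angle between chock's own z axis and vertical below 0.2 rad and x of cylinder in the frame of chock between 0.045 and 0.065 m and z of chock in the frame of board above 0.008 m and contact force between the fingers and chock below 0.1 N and distance of each of beaker_a, beaker_b from where it was at the start of the episode below 0.03 m), for 0.3 s.
At the end, for the whole second after the job is handed in: The cylinder is at rest within 45 mm of its start, resting on the chock (within 35 mm of its middle, square within 0.2 rad); every beaker present stands upside down at rest on a peg, mouth centre within 16 mm of the peg's foot, upright within 0.14 rad (y of cylinder in the frame of chock between -0.035 and 0.035 m and angle between the y axis of cylinder and the y axis of chock, either way round below 0.2 rad and angle between chock's own z axis and vertical below 0.2 rad and contact force between cylinder and chock above 0.1 N and x of cylinder in the frame of chock above 0.045 m and distance of cylinder from where it was at the start of the episode below 0.045 m and linear speed of cylinder below 0.02 m/s and ((distance between beaker_a_mouth and peg0 below 0.016 m and angle between beaker_a's own z axis and vertical above 3 rad and linear speed of beaker_a below 0.02 m/s) or (distance between beaker_a_mouth and peg1 below 0.016 m and angle between beaker_a's own z axis and vertical above 3 rad and linear speed of beaker_a below 0.02 m/s) or (distance between beaker_a_mouth and peg2 below 0.016 m and angle between beaker_a's own z axis and vertical above 3 rad and linear speed of beaker_a below 0.02 m/s) or (distance between beaker_a_mouth and peg3 below 0.016 m and angle between beaker_a's own z axis and vertical above 3 rad and linear speed of beaker_a below 0.02 m/s)) and ((distance between beaker_b_mouth and peg0 below 0.016 m and angle between beaker_b's own z axis and vertical above 3 rad and linear speed of beaker_b below 0.02 m/s) or (distance between beaker_b_mouth and peg1 below 0.016 m and angle between beaker_b's own z axis and vertical above 3 rad and linear speed of beaker_b below 0.02 m/s) or (distance between beaker_b_mouth and peg2 below 0.016 m and angle between beaker_b's own z axis and vertical above 3 rad and linear speed of beaker_b below 0.02 m/s) or (distance between beaker_b_mouth and peg3 below 0.016 m and angle between beaker_b's own z axis and vertical above 3 rad and linear speed of beaker_b below 0.02 m/s)) and ((distance between beaker_c_mouth and peg0 below 0.016 m and angle between beaker_c's own z axis and vertical above 3 rad and linear speed of beaker_c below 0.02 m/s) or (distance between beaker_c_mouth and peg1 below 0.016 m and angle between beaker_c's own z axis and vertical above 3 rad and linear speed of beaker_c below 0.02 m/s) or (distance between beaker_c_mouth and peg2 below 0.016 m and angle between beaker_c's own z axis and vertical above 3 rad and linear speed of beaker_c below 0.02 m/s) or (distance between beaker_c_mouth and peg3 below 0.016 m and angle between beaker_c's own z axis and vertical above 3 rad and linear speed of beaker_c below 0.02 m/s)) and ((distance between beaker_d_mouth and peg0 below 0.016 m and angle between beaker_d's own z axis and vertical above 3 rad and linear speed of beaker_d below 0.02 m/s) or (distance between beaker_d_mouth and peg1 below 0.016 m and angle between beaker_d's own z axis and vertical above 3 rad and linear speed of beaker_d below 0.02 m/s) or (distance between beaker_d_mouth and peg2 below 0.016 m and angle between beaker_d's own z axis and vertical above 3 rad and linear speed of beaker_d below 0.02 m/s) or (distance between beaker_d_mouth and peg3 below 0.016 m and angle between beaker_d's own z axis and vertical above 3 rad and linear speed of beaker_d below 0.02 m/s))); the robot touches nothing.
It fails at once if the gas cylinder rolls or is shoved more than 60 mm away (distance of cylinder from where it was at the start of the episode above 0.06 m).
It fails at once if the amber bottle is shoved more than 30 mm or tipped (distance of amber_bottle from where it was at the start of the episode above 0.03 m or angle between amber_bottle's own z axis and vertical above 0.5 rad).
It fails at once if the wax jar is shoved more than 30 mm or tipped (distance of wax_jar from where it was at the start of the episode above 0.03 m or angle between wax_jar's own z axis and vertical above 0.5 rad).
Of beaker_c, beaker_d only 1 to 2 are there at a start; the rules pass over those that are not, and their reading is None.
At some moment in a run one of beaker_c, beaker_d may be knocked a few centimetres aside while the robot is not near it.
It also fails if it takes over 208 s, if anything falls off the work surface, if the arm or the gripper's body presses on something with over 40 N, if the wrist force passes 120 N, or if a joint passes its speed limit or range.

## Robot

A 6-joint arm with a two-finger parallel gripper is mounted at the origin on the work surface. World frame = base frame: x ahead of the robot, y to its left, z up, the work surface at z = 0. Lengths are in m, angles in degrees, forces in N, time in s.
With the tool pointing down it reaches from about 0.325 to 0.9 m from the base axis. Payload 6.1 kg.
Tool frame: the origin (TCP) lies on the centre line of the jaws, within the pads' length; the fingertips stand 25 mm ahead of it and the grasp point (between the pads) lies 6 mm ahead of it; x points along the fingers, y is the direction in which the jaws open and shut, and the axes are right-handed (so a half turn about x gives the same grasp; the last joint's range is limited). The gripper opens to 87 mm and grips with 3 to 60 N. Pads are 19 mm wide; open, the fingers measure 117 mm over their backs; the gripper's body (75 mm by 190 mm) begins 51 mm behind the grasp point.
Start: joints at [60.671, 12.628, 87.462, -0, 79.91, -7.225], TCP at [0.235, 0.579, 0.227] pointing down, gripper open.
Joint ranges: [-170.65, 170.65], [-52.31, 119.04], [5.05, 147.46], [-71.25, 251.25], [11.57, 151.72], [-153.62, 153.62]. Speed limits (degrees/s): [147.25, 147.25, 172.46, 180, 180, 180].

## Interface

Orientations are given as a 3x3 rotation matrix whose columns are the frame's x, y, z axes.
In Python, from workcell import state, viewer, workorder, nets gives the robot as it stands.
- The arm moves only by the tool send_rows, never from a script. Its arguments are lists of equal length, an entry for each row: "offset": the shift along the world's x, y, z in mm, a list of three; "rotation": the turn, a rotation vector about the world's x, y, z in degrees, a list of three. A call has exactly 8 rows; each row is the pose to reach, as a shift and turn from the pose measured when the call began; what a row does not reach only later rows make up. A row lasts 1/8 s, in which the tool goes at most 62.5 mm and 10.7 degrees, less where a joint would pass 70% of its speed; a pose out of reach is approached as far as the arm can. A call with a gripper value outside its range is refused whole. "gripper" is the opening, from 0 (shut) to 1 (fully open), set as the call begins (left out, the last holds). The fingers move at their own pace and stop on an object; the grip force is fixed at half the most. Time passes only in rows, so rows that repeat a pose let the fingers close, or fill a call up. It gives the time, the measured TCP pose, the force and the opening at its end, in the units of the state.
- state(): the state, without advancing time (a new reading comes with each control period).
- viewer.capture(name): name is "side" or "top"; returns a dict with "img" (400x640x3 uint8, red, green, blue), "depth" (400x640 float32, m along the optical axis (not along the pixel's ray), 0 where there is no reading), "fx", "fy", "cx", "cy" (pixels), "cam_to_world" (4x4, takes a point from camera to world coordinates). Camera axes: x right, y down, z forward; pixel columns grow to the right and rows downward; lengths in m; the calibration is good to about 2 mm. A picture is of the moment at which its call begins.
- workorder.hand_in(): hands the job in, once; it reports no verdict.
Trained networks look in the newest picture that a camera, given by its name, has taken for a name from the list of things; names that differ only in an ending like _2 or _b are one class to them, and where a whole thing is asked for, a point or a joint stands for the part that bears it (a point fixed in the world has none). Each returns a list of dicts, best first, with "conf" (0 to 1); they miss things now and then, are a little off and sometimes report something else, mostly with a low value. They report only what shows in the picture. A call takes as long as a camera call.
- nets.search_frame(camera, target): "at" ([column, row] in pixels, amid what is visible of it).
- nets.masks_of(camera, target): "mask" (400x640 bool, what is visible of it) and "at" ([column, row] in pixels, amid what is visible of it).
- nets.tip_of(camera, target): "at" ([column, row] in pixels: a listed point, or the origin of a listed thing).
The state is a dict: "time_s": time; "joint_positions": joint angles; "qvel": joint speeds; "joint_torque": joint torques, N m; "tool_pos": TCP position; "orientation": TCP orientation; "ft_force": force on the tool from outside, world axes, zero at the start; "torque": the same for the moment, N m; "width": opening from 0.0 (shut) to 1.0 (fully open).
Only numpy, scipy, OpenCV 4.12 (cv2) and the standard library are available. Lean on these libraries where they do the work, as an engineer would, in place of code of your own. Each camera call takes 0.05 s, during which the arm holds its last target. There are 200 camera calls.

## Working session

There is one attempt and no reset: what is moved stays moved. The work goes in short steps, Python scripts to look and compute and a tool call to move; the robot and the scene stay as the last step left them, time stands still between calls to the robot, and variables do not carry over. Pictures are saved under pics/ and viewed, about 12 in all and at most 16, crops included, and the job is handed in when it is done.

Besides the shell and the picture viewer there is one more tool, called after "Call:" as name(argument=value, ...) on one line, values as JSON. send_rows: Moves the arm, as the interface text tells. Its arguments: {"type":"object","properties":{"offset":{"type":"array","items":{"type":"array","items":{"type":"number"}}},"rotation":{"type":"array","items":{"type":"array","items":{"type":"number"}}},"gripper":{"type":"number"}},"required":["offset","rotation"]}

```bash
mkdir -p pics; ls; cat > h.py <<'E'
import numpy as np, cv2
from workcell import state, viewer, workorder, nets
def cap(n, save=None):
    c=viewer.capture(n)
    if save: cv2.imwrite(f'pics/{save}.png', c['img'][...,::-1])
    return c
def cloud(c):
    d=c['depth']; v,u=np.mgrid[:400,:640]
    p=np.stack([(u-c['cx'])/c['fx']*d,(v-c['cy'])/c['fy']*d,d,np.ones_like(d)],-1)
    w=(p@np.array(c['cam_to_world']).T)[...,:3]; w[d==0]=np.nan
    return w
def pix(c,p):
    q=np.linalg.inv(c['cam_to_world'])@np.append(p,1)
    return [c['fx']*q[0]/q[2]+c['cx'],c['fy']*q[1]/q[2]+c['cy']]
E
python3 - <<'E'
from h import *
np.set_printoptions(precision=4,suppress=True)
s=state(); print({k:np.round(v,3) for k,v in s.items()})
for n in('top','side'):
    c=cap(n,n+'0'); print(n,c['fx'],c['cx'],c['cy'],c['cam_to_world'])
    w=cloud(c)
    for t in ['board','cylinder','chock','beaker_a','rack','amber_bottle','wax_jar']:
        for r in nets.masks_of(n,t)[:6]:
            m=r['mask']; p=w[m]; p=p[~np.isnan(p[:,0])]
            if len(p): print(t,round(r['conf'],2),np.round(r['at']),m.sum(),np.percentile(p,[3,50,97],axis=0).round(3).tolist())
    for t in ['peg0','beaker_a_mouth','beaker_a','chock']:
        print(t,[(round(r['conf'],2),np.round(r['at'],0).tolist()) for r in nets.tip_of(n,t)[:6]])
E
```

```text
pics
{'time_s': np.float64(0.0), 'joint_positions': array([60.671, 12.676, 87.526, -0.002, 79.911, -7.226]), 'qvel': array([-0.011,  0.011, -0.065,  0.089,  0.11 ,  0.044]), 'joint_torque': array([  0.   , -49.462, -38.737,   0.07 ,   0.058,  -0.   ]), 'tool_pos': array([0.235, 0.579, 0.226]), 'orientation': array([[-0.001,  0.376,  0.927],
       [-0.002,  0.927, -0.376],
       [-1.   , -0.002, -0.   ]]), 'ft_force': array([ 0.734, -0.019,  0.345]), 'torque': array([0.032, 0.018, 0.008]), 'width': np.float64(1.002)}
top 494.1465056791282 314.71931487696094 197.35997566114958 [[-0.0065 -0.9951  0.0982  0.4203]
 [-1.      0.0062 -0.0038 -0.0627]
 [ 0.0032 -0.0983 -0.9952  1.4495]
 [ 0.      0.      0.      1.    ]]
board 0.8 [207. 204.] 5028 [[0.397, 0.155, 0.008], [0.536, 0.248, 0.019], [0.677, 0.408, 0.035]]
cylinder 0.76 [169. 209.] 1955 [[0.423, 0.294, 0.061], [0.525, 0.326, 0.09], [0.624, 0.368, 0.1]]
cylinder 0.22 [391. 264.] 761 [[0.332, -0.326, 0.003], [0.369, -0.28, 0.054], [0.403, -0.236, 0.062]]
chock 0.67 [290. 218.] 648 [[0.461, -0.04, -0.0], [0.495, 0.0, 0.029], [0.529,
[... 1976 characters left out ...]
2, 0.22, 0.064], [0.481, 0.283, 0.078]]
rack 0.57 [393. 256.] 2999 [[0.498, -0.393, 0.007], [0.605, -0.277, 0.011], [0.703, -0.126, 0.072]]
amber_bottle 0.62 [359. 168.] 417 [[0.712, -0.001, 0.005], [0.725, 0.012, 0.07], [0.75, 0.033, 0.128]]
wax_jar 0.85 [384. 183.] 446 [[0.742, -0.09, 0.003], [0.76, -0.069, 0.055], [0.796, -0.035, 0.061]]
wax_jar 0.19 [390. 253.] 3050 [[0.502, -0.392, 0.007], [0.606, -0.274, 0.011], [0.704, -0.124, 0.072]]
peg0 [(0.92, [394.0, 247.0]), (0.85, [405.0, 279.0]), (0.69, [384.0, 216.0])]
beaker_a_mouth [(0.88, [242.0, 164.0]), (0.72, [271.0, 167.0])]
beaker_a [(0.96, [302.0, 151.0]), (0.95, [336.0, 318.0]), (0.58, [264.0, 180.0])]
chock [(0.94, [305.0, 219.0])]
```

```bash
python3 -c "
import cv2
a=cv2.imread('pics/top0.png');cv2.imwrite('pics/top0c.png',cv2.resize(a[90:310,130:490],None,fx=2.2,fy=2.2))
b=cv2.imread('pics/side0.png');cv2.imwrite('pics/side0c.png',cv2.resize(b[110:360,190:490],None,fx=2.2,fy=2.2))"
```

```text
(no output)
```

View pics/top0c.png

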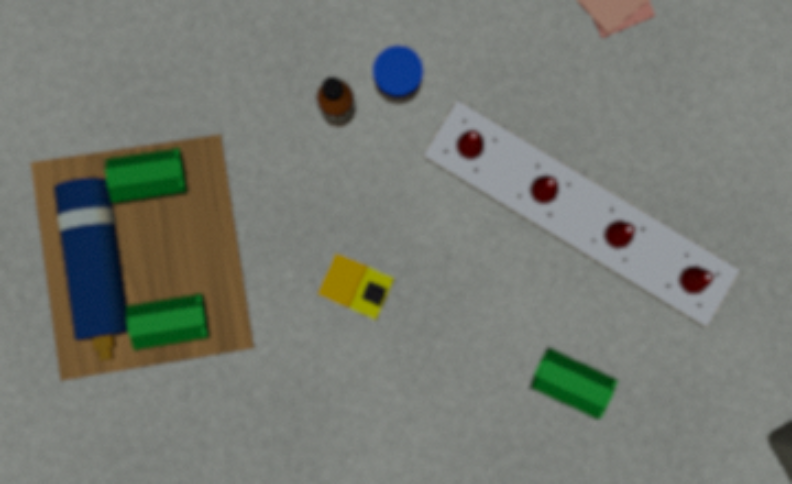

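View pics/side0c.png

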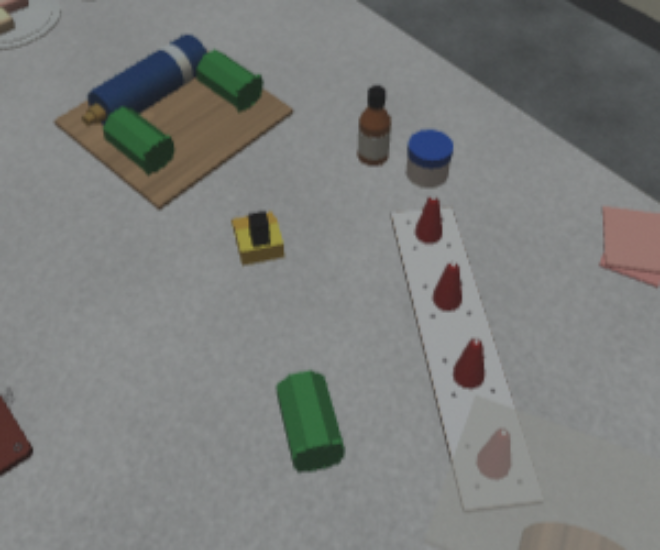

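The top view shows cylinder, a and b on the board at left, the chock at crop (357,287), the rack with four free pegs at right, and one bench beaker at crop (575,383). No second bench beaker is visible. Now the exact poses.

```bash
cat >> h.py <<'E'
def ang(v): return np.degrees(np.arctan2(v[1],v[0]))
def masks(t,n,k=6,mc=.4):
    return [r for r in nets.masks_of(n,t)[:k] if r['conf']>mc]
def flat(p,dz=.006):
    "points within dz of the top of a cloud: minAreaRect centre, long axis angle, sizes"
    p=p[~np.isnan(p[:,0])]; zt=np.percentile(p[:,2],95); q=p[p[:,2]>zt-dz]
    (c,s,a)=cv2.minAreaRect((q[:,:2]*1000).astype(np.float32))
    if s[0]<s[1]: a+=90; s=s[::-1]
    return np.round(c,1),np.round(s,1),round(a,1),round(zt*1000,1),len(q)
E
python3 - <<'E'
from h import *
for n in('top','side'):
    c=cap(n); w=cloud(c); print(n)
    for t in ['beaker_a','board','cylinder','rack']:
        for r in masks(t,n):
            p=w[cv2.erode(r['mask'].astype(np.uint8),np.ones((2,2)))>0]
            print(t,round(r['conf'],2),flat(p,{'board':.1,'rack':.1,'cylinder':.012}.get(t,.008)))
    # pegs: red pixels
    im=c['img'].astype(int); red=(im[...,0]>60)&(im[...,0]>2.5*im[...,1])&(w[...,2]>.02)&(w[...,2]<.1)&(w[...,1]<-.05)
    k,l,st,ce=cv2.connectedComponentsWithStats(red.astype(np.uint8))
    for i in range(1,k):
        if st[i,4]>15:
            p=w[l==i]; print('red',st[i,4],p.mean(0).round(4),'top',p[p[:,2]>p[:,2].max()-.012].mean(0).round(4),p.max(0).round(3))
    # peg tips -> plane z=.012
    M=np.array(c['cam_to_world'])
    for r in nets.tip_of(n,'peg0')[:4]:
        u,v=r['at']; d=M[:3,:3]@[(u-c['cx'])/c['fx'],(v-c['cy'])/c['fy'],1]; print('peg',r['conf'],(M[:3,3]+d*(.012-M[2,3])/d[2]).round(4))
    near=(abs(w[...,0]-.495)<.09)&(abs(w[...,1])<.09)
    p=w[near&(w[...,2]>.062)]; print('grip',flat(p,.008))
    p=w[near&(w[...,2]>.007)]; print('chock all',flat(p,.2))
    p=w[near&(w[...,2]>.022)&(w[...,2]<.04)]; print('chock blk',flat(p,.2), )
E
```

```text
top
beaker_a 0.6 (array([ 366.6, -280. ]), array([96.5, 45. ]), 64.6, np.float64(61.9), 401)
beaker_a 0.57 (array([452.7, 235.7]), array([91.2, 44.1]), 100.6, np.float64(81.9), 312)
board 0.82 (array([539. , 281.7]), array([289.4, 250.9]), 9.0, np.float64(33.1), 4999)
cylinder 0.83 (array([529.4, 334.1]), array([195.4,  57. ]), 8.2, np.float64(98.6), 1214)
rack 0.96 (array([ 590.6, -301.7]), array([440.6,  89.5]), 58.1, np.float64(57.8), 4459)
red 173 [ 0.7491 -0.7218  0.0445] top [ 0.7829 -0.7069  0.0516] [ 0.815 -0.693  0.059]
red 41 [ 0.6757 -0.1493  0.0624] top [ 0.6797 -0.1511  0.0793] [ 0.685 -0.139  0.084]
red 44 [ 0.6156 -0.2465  0.0626] top [ 0.6196 -0.2486  0.0802] [ 0.629 -0.237  0.086]
red 37 [ 0.5547 -0.3437  0.062 ] top [ 0.5591 -0.3448  0.0787] [ 0.569 -0.337  0.085]
red 33 [ 0.4941 -0.4397  0.0625] top [ 0.4986 -0.4408  0.0815] [ 0.504 -0.431  0.086]
peg 0.82 [ 0.6133 -0.2361  0.012 ]
peg 0.75 [ 0.4962 -0.4461  0.012 ]
peg 0.63 [ 0.5733 -0.3452  0.012 ]
peg 0.59 [ 0.6872 -0.1633  0.012 ]
grip (array([485. , -24.6]), array([23.7, 23.6]), 154.6, np.float64(78.0), 71)
ch
[... 474 characters left out ...]
 array([292.8, 250.4]), 9.5, np.float64(25.6), 2260)
cylinder 0.86 (array([528.2, 322.9]), array([198.1,  41. ]), 9.5, np.float64(94.6), 441)
rack 0.88 (array([ 568.4, -323.3]), array([529. , 123.9]), 51.2, np.float64(64.0), 2923)
red 281 [ 0.7448 -0.7254  0.0429] top [ 0.7856 -0.7078  0.0495] [ 0.813 -0.694  0.057]
peg 0.81 [ 0.5641 -0.344   0.012 ]
peg 0.8 [ 0.6244 -0.2501  0.012 ]
peg 0.76 [ 0.6905 -0.1525  0.012 ]
peg 0.37 [0.6747 0.3584 0.012 ]
grip (array([483.6, -25.8]), array([27.9, 23.3]), 61.7, np.float64(75.0), 59)
chock all (array([493.4,  -5.1]), array([81.7, 60.3]), 65.6, np.float64(73.1), 402)
chock blk (array([488.9, -14.7]), array([60.3, 60.1]), 156.4, np.float64(36.4), 205)
```

Call:
send_rows(offset=[[16, -38, 0], [31, -76, 0], [47, -113, 0], [62, -151, 0], [78, -189, 0], [94, -227, 0], [109, -264, 0], [125, -302, 0]], rotation=[[0, 0, -6], [0, 0, -12], [0, 0, -17], [0, 0, -23], [0, 0, -29], [0, 0, -35], [0, 0, -40], [0, 0, -46]], gripper=0.6)

```text
time_s: 2.8
tool_pos: [0.3606, 0.2759, 0.2274]
orientation: [[0.001, 0.929, 0.37], [0.0, 0.37, -0.929], [-1.0, 0.001, -0.0]]
ft_force: [0.6, 0.0, -0.2]
width: 0.601
```

Call:
send_rows(offset=[[16, -38, -8], [31, -76, -16], [47, -113, -24], [62, -151, -32], [78, -189, -40], [94, -227, -48], [109, -264, -56], [125, -302, -64]], rotation=[[0, 0, -6], [0, 0, -12], [0, 0, -17], [0, 0, -23], [0, 0, -29], [0, 0, -35], [0, 0, -40], [0, 0, -46]])

```text
time_s: 3.8
tool_pos: [0.4861, -0.0274, 0.1634]
orientation: [[0.001, 0.91, -0.414], [-0.0, -0.414, -0.91], [-1.0, 0.001, -0.0]]
ft_force: [0.1, 0.2, 0.6]
width: 0.599
```

```bash
cat >> h.py <<'E'
import json
from scipy.spatial.transform import Rotation as Ro
def st():
    s=state(); open('log.jsonl','a').write(json.dumps({k:np.array(v).tolist() for k,v in s.items()})+'\n')
    R=np.array(s['orientation']); print('t',s['time_s'],'tcp',(np.array(s['tool_pos'])*1000).round(1),'x',R[:,0].round(3),'yang',ang(R[:,1]).round(2),'J',np.round(s['joint_positions'],1),'F',np.round(s['ft_force'],1),'w',round(float(s['width']),3))
    return s
def go(p=None,R=None):
    "offset (mm) and rotation vector (deg) from present pose to p, R"
    s=st(); R0=np.array(s['orientation'])
    if p is not None: print('off',(np.array(p)-np.array(s['tool_pos'])*1000).round(1))
    if R is not None: print('rot',Ro.from_matrix(R@R0.T).as_rotvec(degrees=True).round(2))
def down(yang,tilt=None):
    y=np.array([np.cos(np.radians(yang)),np.sin(np.radians(yang)),0]); x=np.array([0,0,-1.])
    R=np.stack([x,y,np.cross(x,y)],1)
    return R if tilt is None else Ro.from_rotvec(tilt,degrees=True).as_matrix()@R
E
python3 - <<'E'
from h import *
c=cap('side'); w=cloud(c); near=(abs(w[...,0]-.485)<.025)&(abs(w[...,1]+.025)<.025)
p=w[near&(w[...,2]>.062)&(w[...,2]<.085)]; print('grip',flat(p,.008))
go([485,-25,63],down(-24.5))
E
```

```text
grip (array([483.1, -26.8]), array([26.9, 23.5]), 65.3, np.float64(74.4), 59)
t 3.85 tcp [487.2 -31.4 162.6] x [ 0.002 -0.003 -1.   ] yang -24.82 J [-12.8  -3.1 111.4  -0.2  71.6  12. ] F [-0.5 -4.4 -0.7] w 0.602
off [ -2.2   6.4 -99.6]
rot [0.19 0.1  0.32]
```

Call:
send_rows(offset=[[-1, 3, -15], [-2, 6, -30], [-2, 6, -45], [-2, 6, -60], [-2, 6, -75], [-2, 6, -90], [-2, 6, -99], [-2, 6, -99]], rotation=[[0, 0, 0], [0, 0, 0], [0, 0, 0], [0, 0, 0], [0, 0, 0], [0, 0, 0], [0, 0, 0], [0, 0, 0]])

```text
time_s: 4.85
tool_pos: [0.4846, -0.0253, 0.0628]
orientation: [[0.0, 0.908, -0.42], [-0.003, -0.42, -0.908], [-1.0, 0.001, 0.003]]
ft_force: [-0.4, 0.8, 0.0]
width: 0.602
```

Call:
send_rows(offset=[[0, 0, 0], [0, 0, 0], [0, 0, 0], [0, 0, 0], [0, 0, 0], [0, 0, 0], [0, 0, 0], [0, 0, 0]], rotation=[[0, 0, 0], [0, 0, 0], [0, 0, 0], [0, 0, 0], [0, 0, 0], [0, 0, 0], [0, 0, 0], [0, 0, 0]], gripper=0)

```text
time_s: 5.85
tool_pos: [0.4848, -0.0253, 0.0631]
orientation: [[0.001, 0.908, -0.42], [-0.003, -0.42, -0.908], [-1.0, 0.002, 0.003]]
ft_force: [-1.2, -0.3, 4.3]
width: 0.27
```

```bash
python3 - <<'E'
from h import *
cap('side','s1'); go([548.3,219.2,180],down(9,[4.94,.78,0]))
E
```

```text
t 5.9 tcp [484.9 -25.3  63.1] x [ 0.001 -0.003 -1.   ] yang -24.83 J [-12.2   4.4 115.7  -0.2  59.8  12.7] F [-0.9  0.2  3.9] w 0.271
off [ 63.4 244.5 116.9]
rot [ 5.19 -0.62 33.81]
```

Call:
send_rows(offset=[[0, 0, 20], [0, 0, 45], [0, 0, 75], [0, 0, 105], [0, 0, 117], [5, 20, 117], [12, 45, 117], [19, 72, 117]], rotation=[[0, 0, 0], [0, 0, 0], [0, 0, 0], [0, 0, 0], [0, 0, 0], [0.5, 0, 3], [1.0, 0, 6.5], [1.5, -0.2, 10]])

```text
time_s: 6.9
tool_pos: [0.503, 0.0483, 0.1779]
orientation: [[-0.001, 0.968, -0.253], [0.025, -0.253, -0.967], [-1.0, -0.007, -0.024]]
ft_force: [-0.3, -0.5, -1.8]
width: 0.273
```

```bash
python3 - <<'E'
from h import *
go([548.3,219.2,150],down(9,[4.94,.78,0]))
E
```

```text
t 6.9 tcp [503.   48.3 177.9] x [-0.001  0.025 -1.   ] yang -14.63 J [ -4.4  -1.6 108.2   1.5  73.6   9.8] F [-0.3 -0.5 -1.8] w 0.273
off [ 45.3 170.9 -27.9]
rot [ 3.65 -0.59 23.61]
```

Call:
send_rows(offset=[[8, 28, 0], [15, 57, 0], [23, 86, 0], [30, 114, 0], [38, 143, 0], [45, 171, 0], [45, 171, -14], [45, 171, -28]], rotation=[[0.6, -0.1, 4], [1.2, -0.2, 8], [1.8, -0.3, 12], [2.4, -0.4, 16], [3, -0.5, 20], [3.65, -0.6, 23.6], [3.65, -0.6, 23.6], [3.65, -0.6, 23.6]])

```text
time_s: 7.9
tool_pos: [0.5465, 0.2194, 0.1471]
orientation: [[-0.017, 0.988, 0.156], [0.085, 0.157, -0.984], [-0.996, -0.003, -0.087]]
ft_force: [-0.9, -0.4, -2.8]
width: 0.274
```

```bash
python3 - <<'E'
from h import *
go([548.3,219.2,82],down(9,[4.94,.78,0]))
c=cap('side','s2'); w=cloud(c)
t=cap('top','t2'); wt=cloud(t)
for n,W in(('side',w),('top',wt)):
    for k in('beaker_a','cylinder','chock'):
        for r in masks(k,n): print(n,k,round(r['conf'],2),flat(W[r['mask']],.012 if k=='cylinder' else .008))
cv2.imwrite('pics/s2c.png',cv2.resize(c['img'][100:250,200:400,::-1],None,fx=3.5,fy=3.5))
E
```

```text
t 7.9 tcp [546.5 219.4 147.1] x [-0.017  0.085 -0.996] yang 9.04 J [11.3 11.1 98.2  5.3 70.7  0.5] F [-0.9 -0.4 -2.8] w 0.274
off [  1.8  -0.2 -65.1]
rot [ 0.06 -0.18 -0.04]
side beaker_a 0.84 (array([446. , 235.5]), array([97.3, 43.2]), 98.0, np.float64(77.3), 220)
side beaker_a 0.76 (array([ 367.5, -284.5]), array([94.3, 49.6]), 63.1, np.float64(58.8), 508)
side beaker_a 0.66 (array([514.1, 262.3]), array([179.8, 138.7]), 103.7, np.float64(95.2), 253)
side beaker_a 0.62 (array([606.9, 262.2]), array([99.4, 97.3]), 6.7, np.float64(77.2), 162)
side cylinder 0.95 (array([497.6, 315.7]), array([136.9,  60.3]), 2.2, np.float64(94.0), 292)
side cylinder 0.49 (array([ 525.4, -352. ]), array([507.9,  72.7]), 45.7, np.float64(63.3), 248)
side chock 0.96 (array([542.7, 214.1]), array([35.9, 24.1]), 18.2, np.float64(154.8), 40)
top beaker_a 0.74 (array([ 369.9, -281.4]), array([95. , 47.5]), 63.4, np.float64(61.7), 394)
top beaker_a 0.68 (array([ 593.6, -296.2]), array([366.2,  26.2]), 58.7, np.float64(56.1), 282)
top beaker_a 0.62 (array([439.2, 181. ]), array([110.8,  10.2]), 72.1, np.float64(248.0), 15)
top cylinder 0.96 (array([495.3, 304.9]), array([108.8,  92.2]), 134.4, np.float64(97.9), 375)
top chock 0.59 (array([ 369.9, -281.4]), array([95. , 47.5]), 63.4, np.float64(61.8), 390)
```

View pics/s2c.png

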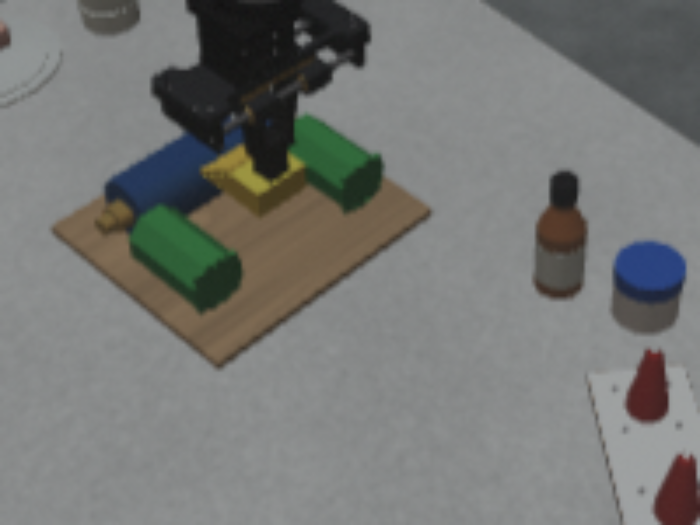

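The chock hangs between the two beakers (crop (258,185)), square, beakers clear of the fingers. Descend.

Call:
send_rows(offset=[[1, 0, -12], [2, 0, -24], [2, 0, -36], [2, 0, -46], [2, 0, -54], [2, 0, -60], [2, 0, -64], [2, 0, -66]], rotation=[[0, 0, 0], [0, 0, 0], [0, 0, 0], [0, 0, 0], [0, 0, 0], [0, 0, 0], [0, 0, 0], [0, 0, 0]])

```text
time_s: 9.3
tool_pos: [0.5506, 0.2191, 0.0846]
orientation: [[-0.012, 0.988, 0.155], [0.086, 0.156, -0.984], [-0.996, 0.002, -0.087]]
ft_force: [-1.1, 0.0, -3.0]
width: 0.273
```

Call:
send_rows(offset=[[0, 0, -0.5], [0, 0, -1], [0, 0, -1.5], [0, 0, -2], [0, 0, -2.2], [0, 0, -2.4], [0, 0, -2.6], [0, 0, -2.6]], rotation=[[0, 0, 0], [0, 0, 0], [0, 0, 0], [0, 0, 0], [0, 0, 0], [0, 0, 0], [0, 0, 0], [0, 0, 0]])

```text
time_s: 10.3
tool_pos: [0.5506, 0.2191, 0.082]
orientation: [[-0.012, 0.988, 0.155], [0.086, 0.156, -0.984], [-0.996, 0.002, -0.087]]
ft_force: [-0.8, 0.7, -3.5]
width: 0.271
```

Call:
send_rows(offset=[[-1, 0, -0.5], [-2, 0, -1], [-2, 0, -1.5], [-2, 0, -2], [-2, 0, -2.4], [-2, 0, -2.8], [-2, 0, -3.2], [-2, 0, -3.6]], rotation=[[0, 0, 0], [0, 0, 0], [0, 0, 0], [0, 0, 0], [0, 0, 0], [0, 0, 0], [0, 0, 0], [0, 0, 0]])

```text
time_s: 11.3
tool_pos: [0.5486, 0.2191, 0.0787]
orientation: [[-0.012, 0.988, 0.155], [0.087, 0.156, -0.984], [-0.996, 0.002, -0.087]]
ft_force: [-1.2, -1.3, 3.1]
width: 0.272
```

Call:
send_rows(offset=[[-0.4, 2.2, 0.2], [-0.7, 4.4, 0.4], [-1.1, 6.6, 0.6], [-1.4, 8.8, 0.8], [-1.8, 11, 1.0], [-2.1, 13.2, 1.2], [-2.4, 15.3, 1.4], [-2.7, 17, 1.5]], rotation=[[0, 0, 0], [0, 0, 0], [0, 0, 0], [0, 0, 0], [0, 0, 0], [0, 0, 0], [0, 0, 0], [0, 0, 0]])

```text
time_s: 12.3
tool_pos: [0.5459, 0.2363, 0.0803]
orientation: [[-0.012, 0.988, 0.155], [0.086, 0.156, -0.984], [-0.996, 0.002, -0.087]]
ft_force: [0.3, 0.2, -2.0]
width: 0.276
```

```bash
python3 - <<'E'
from h import *
st()
c=cap('side'); w=cloud(c)
for k in('cylinder','chock','beaker_a'):
  for r in masks(k,'side')[:4]: print(k,round(r['conf'],2),np.nanpercentile(w[r['mask']],[5,50,95],axis=0).round(3).tolist(),flat(w[r['mask']],.008))
cv2.imwrite('pics/s3c.png',cv2.resize(c['img'][110:210,210:330,::-1],None,fx=5,fy=5))
E
```

```text
t 12.3 tcp [545.9 236.3  80.3] x [-0.012  0.086 -0.996] yang 8.96 J [ 12.9  16.1 100.1   5.6  63.4   1.5] F [ 0.3  0.2 -2. ] w 0.276
cylinder 0.87 [[0.409, 0.291, 0.049], [0.448, 0.306, 0.078], [0.491, 0.339, 0.093]] (array([459.2, 320.7]), array([59.7, 46.8]), 9.9, np.float64(93.5), 139)
cylinder 0.73 [[0.393, 0.149, 0.005], [0.504, 0.202, 0.012], [0.669, 0.355, 0.027]] (array([478. , 278.7]), array([273.1, 151.5]), 153.7, np.float64(26.9), 366)
chock 0.89 [[0.508, 0.221, 0.018], [0.532, 0.231, 0.044], [0.567, 0.29, 0.087]] (array([548.1, 229. ]), array([35.2, 17.4]), 56.1, np.float64(87.4), 40)
chock 0.66 [[0.412, 0.291, 0.052], [0.451, 0.306, 0.079], [0.491, 0.336, 0.093]] (array([459.8, 320.9]), array([61.1, 46.8]), 9.9, np.float64(93.5), 139)
beaker_a 0.9 [[0.418, 0.188, 0.019], [0.443, 0.219, 0.063], [0.48, 0.274, 0.077]] (array([449. , 234.3]), array([97.2, 40.6]), 99.3, np.float64(77.1), 214)
beaker_a 0.7 [[0.33, -0.331, 0.014], [0.361, -0.294, 0.051], [0.397, -0.242, 0.059]] (array([ 364.7, -281.9]), array([96. , 48.9]), 68.4, np.float64(58.6), 539)
beaker_a 0.68 [[0.609, 0.219, 0.025], [0.628, 0.237, 0.06], [0.659, 0.278, 0.075]] (array([607.2, 242.1]), array([102.4,  68.3]), 15.3, np.float64(74.7), 122)
```

View pics/s3c.png

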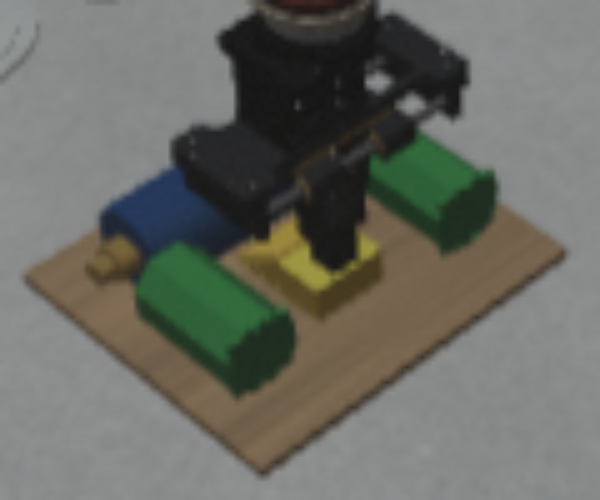

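The chock (crop (320,265)) sits on the board with its thin edge just short of the cylinder; the beakers are untouched. Push on gently.

Call:
send_rows(offset=[[-0.1, 0.7, -0.4], [-0.2, 1.3, -0.4], [-0.3, 2, -0.4], [-0.4, 2.6, -0.3], [-0.5, 3.2, -0.3], [-0.6, 3.8, -0.2], [-0.7, 4.4, -0.2], [-0.8, 5, -0.1]], rotation=[[0, 0, 0], [0, 0, 0], [0, 0, 0], [0, 0, 0], [0, 0, 0], [0, 0, 0], [0, 0, 0], [0, 0, 0]])

```text
time_s: 13.5
tool_pos: [0.5457, 0.2412, 0.0806]
orientation: [[-0.011, 0.988, 0.155], [0.087, 0.156, -0.984], [-0.996, 0.003, -0.087]]
ft_force: [0.9, -5.4, 3.9]
width: 0.271
```

Call:
send_rows(offset=[[-0.1, 0.5, 0], [-0.2, 1, 0], [-0.2, 1.3, 0.1], [-0.3, 1.6, 0.1], [-0.3, 1.8, 0.1], [-0.3, 2, 0.1], [-0.3, 2, 0.1], [-0.3, 2, 0.1]], rotation=[[0, 0, 0], [0, 0, 0], [0, 0, 0], [0, 0, 0], [0, 0, 0], [0, 0, 0], [0, 0, 0], [0, 0, 0]])

```text
time_s: 14.5
tool_pos: [0.5455, 0.2431, 0.0808]
orientation: [[-0.01, 0.988, 0.155], [0.087, 0.156, -0.984], [-0.996, 0.003, -0.087]]
ft_force: [0.6, -4.8, 4.3]
width: 0.268
```

Call:
send_rows(offset=[[0, 0, 0], [0, 0, 0], [0, 0, 0], [0, 0, 0], [0, 0, 0], [0, 0, 0], [0, 0, 0], [0, 0, 0]], rotation=[[0, 0, 0], [0, 0, 0], [0, 0, 0], [0, 0, 0], [0, 0, 0], [0, 0, 0], [0, 0, 0], [0, 0, 0]], gripper=0.5)

```text
time_s: 15.5
tool_pos: [0.5455, 0.2431, 0.0809]
orientation: [[-0.01, 0.988, 0.155], [0.087, 0.156, -0.984], [-0.996, 0.003, -0.087]]
ft_force: [-0.9, 0.2, 0.0]
width: 0.503
```

Call:
send_rows(offset=[[0, -1, 12], [0, -2, 24], [0, -4, 40], [0, -5, 60], [0, -7, 80], [0, -8, 100], [0, -10, 120], [0, -10, 120]], rotation=[[0, 0, 0], [0, 0, 0], [0, 0, 0], [0, 0, 0], [0, 0, 0], [0, 0, 0], [0, 0, 0], [0, 0, 0]])

```text
time_s: 16.5
tool_pos: [0.5469, 0.2333, 0.2035]
orientation: [[-0.006, 0.988, 0.155], [0.088, 0.155, -0.984], [-0.996, 0.007, -0.087]]
ft_force: [0.3, -0.2, -0.0]
width: 0.495
```

Call:
send_rows(offset=[[-15, -40, 5], [-30, -80, 10], [-45, -120, 15], [-60, -160, 20], [-75, -200, 20], [-90, -240, 20], [-90, -240, 20], [-90, -240, 20]], rotation=[[0, 0, 0], [0, 0, 0], [0, 0, 0], [0, 0, 0], [0, 0, 0], [0, 0, 0], [0, 0, 0], [0, 0, 0]], gripper=1)

```text
time_s: 17.5
tool_pos: [0.4569, -0.0064, 0.2231]
orientation: [[-0.007, 0.988, 0.155], [0.088, 0.155, -0.984], [-0.996, 0.007, -0.088]]
ft_force: [0.4, -1.0, 0.4]
width: 0.998
```

```bash
python3 - <<'E'
from h import *
st()
xb=np.array([-.156,.988]); yb=np.array([-.988,-.156]); O=np.array([539.3,276])
for n in('top','side'):
    c=cap(n); w=cloud(c)
    a=c['img'][110:210,210:330] if n=='side' else c['img'][140:280,140:300]
    cv2.imwrite(f'pics/{n}4.png',cv2.resize(a[...,::-1],None,fx=4,fy=4))
    for k in('cylinder','chock','beaker_a'):
      for r in masks(k,n)[:3]:
        f=flat(w[r['mask']],.012 if k=='cylinder' else .008); d=f[0]-O; print(n,k,round(r['conf'],2),*f,'board xy',(d@xb).round(1),(d@yb).round(1))
E
```

```text
t 17.5 tcp [456.9  -6.4 223.1] x [-0.007  0.088 -0.996] yang 8.9 J [-14.3 -10.3 111.4   4.9  80.6 -24.1] F [ 0.4 -1.   0.4] w 0.998
top cylinder 0.82 [531.8 334.1] [199.9  54.9] 9.4 98.4 1239 board xy 58.6 -1.7
top cylinder 0.48 [ 593.7 -297.6] [368.2  28.2] 58.3 57.1 307 board xy -575.2 35.7
top chock 0.78 [545.5 243. ] [25.2 24.7] 95.2 92.9 74 board xy -33.6 -1.0
top beaker_a 0.87 [451.3 237.6] [93.5 41.9] 100.6 82.4 296 board xy -24.2 92.9
top beaker_a 0.87 [639.8 267.9] [94.6 45.7] 99.6 81.6 318 board xy -23.7 -98.0
top beaker_a 0.72 [ 368.5 -280.7] [95.7 44.5] 67.1 62.1 374 board xy -523.4 255.6
side cylinder 0.92 [503.5 326.3] [148.9  55. ] 8.9 94.4 392 board xy 55.3 27.5
side beaker_a 0.78 [ 367.6 -282.5] [96.9 49.3] 64.3 58.7 535 board xy -525.0 256.8
side beaker_a 0.56 [424.8 143.4] [299.2  61.8] 78.6 78.0 208 board xy -113.1 133.8
```

View pics/top4.png

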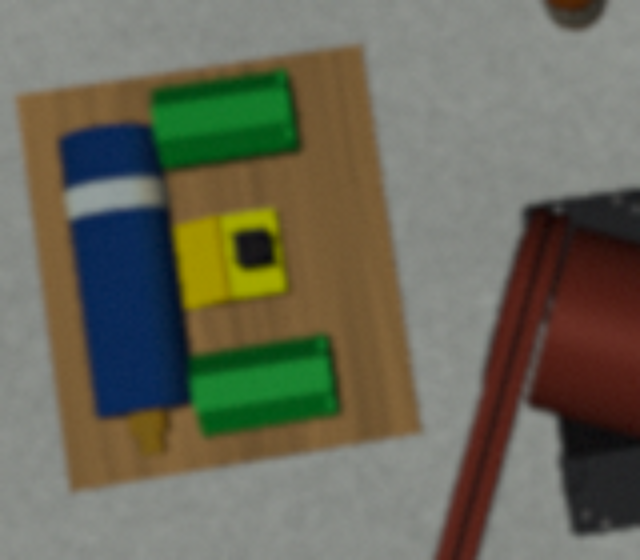

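Chock is snug (axis about 59 mm from the chock origin, 58 expected) and centred, beakers in place. Next I need the arm's kinematics for upending the beakers, so a few free tilts give me samples.

Call:
send_rows(offset=[[-10, -20, 20], [-20, -40, 40], [-30, -60, 60], [-30, -80, 80], [-30, -100, 90], [-30, -120, 90], [-30, -120, 90], [-30, -120, 90]], rotation=[[-4, 0, 0], [-9, 0, 0], [-14, 0, 0], [-19, 0, 0], [-24, 0, 0], [-30, 0, 0], [-35, 0, 0], [-35, 0, 0]])

```text
time_s: 18.9
tool_pos: [0.4268, -0.125, 0.3125]
orientation: [[-0.007, 0.987, 0.16], [-0.499, 0.135, -0.856], [-0.867, -0.086, 0.491]]
ft_force: [0.5, 0.0, 0.3]
width: 1.002
```

```bash
python3 -c "
from h import *
st()"
```

```text
t 18.9 tcp [ 426.8 -125.   312.5] x [-0.007 -0.499 -0.867] yang 7.78 J [ -4.7 -16.5 111.5 -30.   83.7 -10.7] F [0.5 0.  0.3] w 1.002
```

Call:
send_rows(offset=[[0, 0, 0], [0, 0, 0], [0, 0, 0], [0, 0, 0], [0, 0, 0], [0, 0, 0], [0, 0, 0], [0, 0, 0]], rotation=[[7, 0, 0], [14, 0, 0], [21, 0, 0], [28, 0, 0], [35, 0, 0], [42, 0, 0], [50, 0, 0], [58, 0, 0]])

```text
time_s: 19.9
tool_pos: [0.4276, -0.1259, 0.3139]
orientation: [[-0.003, 0.987, 0.161], [0.474, 0.143, -0.869], [-0.88, 0.074, -0.468]]
ft_force: [-0.6, 0.5, -0.1]
width: 1.002
```

```bash
python3 -c "
from h import *
st()"
```

```text
t 19.9 tcp [ 427.6 -125.9  313.9] x [-0.003  0.474 -0.88 ] yang 8.27 J [-42.5  -4.2 100.2  20.9 103.2 -50.5] F [-0.6  0.5 -0.1] w 1.002
```

Call:
send_rows(offset=[[0, 0, 0], [0, 0, 0], [0, 0, 0], [0, 0, 0], [0, 0, 0], [0, 0, 0], [0, 0, 0], [0, 0, 0]], rotation=[[0, -5, 0], [0, -10, 0], [0, -15, 0], [0, -20, 0], [0, -25, 0], [0, -30, 0], [0, -30, 0], [0, -30, 0]])

```text
time_s: 20.9
tool_pos: [0.4278, -0.1265, 0.3146]
orientation: [[0.438, 0.818, 0.374], [0.473, 0.143, -0.869], [-0.764, 0.558, -0.324]]
ft_force: [-0.5, 0.8, 0.2]
width: 1.004
```

```bash
cat > kin.py <<'E'
import numpy as np, json
from scipy.spatial.transform import Rotation as Ro
from scipy.optimize import least_squares
def fk(J,P):
    j=np.radians(J); s,lat,d1,a,b,e,L,wl,wx=P
    E=lambda ax,t: Ro.from_euler(ax,t).as_matrix()
    R=E('z',j[0]); p=R@[s,lat,d1]
    R=R@E('y',j[1]); p=p+R@[0,0,a]
    R=R@E('y',j[2]); p=p+R@[e,0,b]
    R=R@E('z',j[3]); p=p+R@[0,wl,0]
    R=R@E('y',j[4]); p=p+R@[wx,0,L]
    R=R@E('z',j[5])
    # tool x = flange z; tool y at J6=0,tool down = radial outward
    return p, R@np.array([[0,-1,0],[0,0,-1],[1,0,0]]).astype(float)
def load():
    return [json.loads(l) for l in open('log.jsonl')]
def fit():
    D=load()
    f=lambda P: np.concatenate([fk(d['joint_positions'],P)[0]-d['tool_pos'] for d in D]+[1e-4*(P-P0)])
    P0=np.array([0,.04,.4,.45,.45,0,.25,.04,0])
    r=least_squares(f,P0); return r.x,f(r.x)
E
python3 - <<'E'
from h import *
st()
from kin import *
P,e=fit(); print(P.round(4), 'max err mm',abs(e[:-9]).max()*1000)
D=load(); print(len(D))
for d in D[::3]:
    p,R=fk(d['joint_positions'],P); print((R.T@np.array(d['orientation'])).round(2).tolist())
E
```

```text
t 20.9 tcp [ 427.8 -126.5  314.6] x [ 0.438  0.473 -0.764] yang 9.95 J [-57.  -20.4 118.   38.8  93.2 -75.6] F [-0.5  0.8  0.2] w 1.004
[0.     0.0786 0.3111 0.4116 0.5477 0.0524 0.3381 0.     0.    ] max err mm 1.400230931203339e-06
9
[[1.0, -0.0, 0.0], [0.0, 1.0, 0.0], [-0.0, -0.0, 1.0]]
[[1.0, -0.0, 0.0], [0.0, 1.0, 0.0], [-0.0, -0.0, 1.0]]
[[1.0, -0.0, 0.0], [0.0, 1.0, -0.0], [0.0, 0.0, 1.0]]
```

```bash
cat >> kin.py <<'E'
P,_=fit()
LO=np.array([-170.65,-52.31,5.05,-71.25,11.57,-153.62]);HI=np.array([170.65,119.04,147.46,251.25,151.72,153.62])
def ik(p,R,J0):
    "p mm, returns joints, residual"
    def f(J):
        q,Q=fk(J,P); return np.concatenate([(q*1000-p)/10,Ro.from_matrix(Q@R.T).as_rotvec()*20])
    r=least_squares(f,np.clip(J0,LO+.5,HI-.5),bounds=(LO,HI)); return r.x,np.abs(r.fun).max()
def hor(a,sgn=1):
    "tool horizontal towards angle a, tool z up (sgn=1)"
    x=np.array([np.cos(np.radians(a)),np.sin(np.radians(a)),0]); z=np.array([0,0,sgn*1.])
    return np.stack([x,np.cross(z,x),z],1)
C=np.array([591,-300.]); U=np.array([.528,.849])
pegs=[C+k*U for k in(-172.5,-57.5,57.5,172.5)]
def down(yang):
    y=np.array([np.cos(np.radians(yang)),np.sin(np.radians(yang)),0]); x=np.array([0,0,-1.])
    return np.stack([x,y,np.cross(x,y)],1)
E
python3 - <<'E'
from kin import *
for i in range(4):
    for a in range(-80,21,12):
        R=hor(a); out=[]
        for z in(80,180):
            p=np.append(pegs[i],z)-6*R[:,0]; best=None
            for J0 in ([-20,40,110,180,40,90],[-40,40,100,150,40,90],[-60,30,110,90,60,30],[0,40,100,220,50,120],[-20,20,60,0,30,-90],[-70,30,110,120,60,50]):
                J,r=ik(p,R,J0)
                if best is None or r<best[1]: best=(J,r)
            out.append((best[0].round(0).astype(int).tolist(),round(best[1],2)))
        if out[0][1]<.05 and out[1][1]<.05:print(i,a,out)
for nm,p,yang in(('c',[360,-299.7,35],-24.5),('c up',[360,-299.7,235],-24.5),):
    for J0 in([-40,5,115,0,60,10],): print(nm,*[np.round(v,2) for v in ik(np.array(p),down(yang),J0)])
E
```

```text
0 -80 [([-24, 44, 114, 238, 78, 71], np.float64(0.0)), ([-24, 29, 119, 241, 73, 62], np.float64(0.0))]
0 -68 [([-31, 42, 121, 219, 76, 79], np.float64(0.0)), ([-31, 24, 127, 221, 68, 72], np.float64(0.0))]
0 -56 [([-41, 40, 127, 196, 77, 87], np.float64(0.0)), ([-41, 21, 133, 197, 65, 83], np.float64(0.0))]
0 -44 [([-53, 40, 129, 170, 79, 92], np.float64(0.0)), ([-53, 19, 136, 170, 66, 94], np.float64(0.0))]
0 -32 [([-65, 40, 128, 146, 80, 97], np.float64(0.0)), ([-65, 20, 135, 144, 69, 104], np.float64(0.0))]
0 -20 [([-74, 41, 124, 125, 81, 103], np.float64(0.0)), ([-74, 23, 130, 123, 74, 113], np.float64(0.0))]
0 -8 [([-79, 43, 117, 108, 83, 109], np.float64(0.0)), ([-79, 27, 122, 107, 80, 119], np.float64(0.0))]
0 4 [([-81, 46, 108, 95, 88, 116], np.float64(0.0)), ([-81, 32, 113, 94, 87, 125], np.float64(0.0))]
0 16 [([-81, 50, 98, 84, 93, 122], np.float64(0.0)), ([-81, 38, 102, 85, 94, 129], np.float64(0.0))]
1 -68 [([-14, 43, 116, 235, 78, 73], np.float64(0.0)), ([-14, 27, 122, 238, 72, 64], np.float64(0.0))]
1 -56 [([-22, 41, 124, 215, 77, 81], np.float64(0.0)), ([-22, 23, 130,
[... 1587 characters left out ...]
 115, 227, 75, 74], np.float64(0.0)), ([1, 28, 120, 229, 68, 67], np.float64(0.0))]
3 -32 [([-7, 42, 121, 206, 75, 83], np.float64(0.0)), ([-7, 24, 127, 208, 64, 77], np.float64(0.0))]
3 -20 [([-18, 41, 125, 182, 76, 90], np.float64(0.0)), ([-18, 22, 132, 182, 63, 89], np.float64(0.0))]
3 -8 [([-30, 40, 126, 157, 77, 95], np.float64(0.0)), ([-30, 22, 132, 156, 66, 101], np.float64(0.0))]
3 4 [([-40, 41, 122, 135, 78, 101], np.float64(0.0)), ([-40, 24, 129, 133, 70, 110], np.float64(0.0))]
3 16 [([-46, 43, 116, 117, 81, 108], np.float64(0.0)), ([-46, 27, 122, 115, 76, 118], np.float64(0.0))]
c [-49.44   4.97 118.81   0.    56.22 -24.94] 0.0
c up [-49.44  -9.69 109.38  -0.    80.32 -24.94] 0.0
```

```bash
cat > plan.py <<'E'
from kin import *
from workcell import state
def plan(keys, J0=None, obj=None, ease=True, show=True):
    """joint keyframes -> rows of 1/8 s, printed in calls of 8; obj: points in tool frame (mm) whose lowest z is reported"""
    s=state(); J=np.array(s['joint_positions'] if J0 is None else J0); path=[J]
    for K in keys:
        f=np.linspace(0,1,201)[:,None]; f=f*f*(3-2*f) if ease else f
        Q=J+f*(K-J); T=[fk(q,P) for q in Q]
        inc=[max(np.linalg.norm(T[i+1][0]-T[i][0])/.045,Ro.from_matrix(T[i+1][1]@T[i][1].T).magnitude()/np.radians(8.5),(np.abs(Q[i+1]-Q[i])/10).max()) for i in range(200)]
        c=np.concatenate([[0],np.cumsum(inc)]); n=max(1,int(np.ceil(c[-1])))
        path+= [np.array([np.interp(x,c,Q[:,k]) for k in range(6)]) for x in np.linspace(0,c[-1],n+1)[1:]]; J=K
    while (len(path)-1)%8: path.append(path[-1])
    T=[fk(q,P) for q in path]
    lo=[min([(p*1000+R@o)[2] for o in (obj if obj is not None else [[25,0,0]])]) for p,R in T]
    for c in range(0,len(path)-1,8):
        p0,R0=T[c]
        print('CALL offset',json.dumps([[int(round(v)) for v in (T[c+k][0]-p0)*1000] for k in range(1,9)]))
        print('rotation',json.dumps([[round(v,1) for v in Ro.from_matrix(T[c+k][1]@R0.T).as_rotvec(degrees=True).tolist()] for k in range(1,9)]))
        print(' tcp z',[int(T[c+k][0][2]*1000) for k in range(1,9)],'low',int(min(lo[c+1:c+9])),'tcp end',(T[c+8][0]*1000).round().tolist())
    return path[-1]
# beaker held 22 mm from foot, axis along -z tool: foot at +22 z, mouth at -73 z; grasp point 6 ahead
OB=[np.array([6+29*a,29*b,z]) for a in(-1,1) for b in(-1,1) for z in(22,-73)]
E
python3 - <<'E'
from plan import *
J,r=ik(np.array([357.4,-304.7,150]),down(-24.5),[-49,-5,112,0,75,-25]); print(J.round(1),r)
E2=plan([J])
E
```

```text
[-50.1  -4.9 114.5  -0.   70.4 -25.6] 2.955857780762017e-13
CALL offset [[-8, -20, -28], [-17, -42, -55], [-27, -65, -80], [-38, -90, -104], [-50, -117, -127], [-61, -147, -147], [-70, -178, -165], [-70, -178, -165]]
rotation [[-0.9, 6.6, -5.1], [-2.2, 12.9, -10.3], [-4.2, 18.9, -15.8], [-6.7, 24.4, -21.5], [-9.9, 29.3, -27.4], [-13.8, 33.5, -33.5], [-18.3, 36.7, -39.8], [-18.3, 36.7, -39.8]]
 tcp z [286, 260, 234, 210, 187, 167, 150, 150] low 125 tcp end [357.0, -305.0, 150.0]
```

Call:
send_rows(offset=[[-8, -20, -28], [-17, -42, -55], [-27, -65, -80], [-38, -90, -104], [-50, -117, -127], [-61, -147, -147], [-70, -178, -165], [-70, -178, -165]], rotation=[[-0.9, 6.6, -5.1], [-2.2, 12.9, -10.3], [-4.2, 18.9, -15.8], [-6.7, 24.4, -21.5], [-9.9, 29.3, -27.4], [-13.8, 33.5, -33.5], [-18.3, 36.7, -39.8], [-18.3, 36.7, -39.8]], gripper=1)

```text
time_s: 21.9
tool_pos: [0.3585, -0.3038, 0.1488]
orientation: [[-0.001, 0.911, -0.412], [0.001, -0.412, -0.911], [-1.0, -0.001, -0.001]]
ft_force: [0.7, 0.6, -0.2]
width: 1.001
```

```bash
python3 - <<'E'
from h import *
c=cap('side'); w=cloud(c)
for r in masks('beaker_c','side'): print(round(r['conf'],2),flat(w[r['mask']]))
cv2.imwrite('pics/s5.png',cv2.resize(c['img'][180:400,200:460,::-1],None,fx=2.5,fy=2.5))
go([357.4,-304.7,35],down(-24.5))
E
```

```text
0.84 (array([ 358.5, -285. ]), array([98.3, 55.7]), 69.9, np.float64(58.6), 448)
t 22.0 tcp [ 358.7 -303.7  150.1] x [ 0.002  0.001 -1.   ] yang -24.34 J [-5.000e+01 -4.900e+00  1.145e+02  1.000e-01  7.040e+01 -2.570e+01] F [ 0.  -0.6  0.8] w 0.997
off [  -1.3   -1.  -115.1]
rot [-0.09  0.09 -0.16]
```

View pics/s5.png

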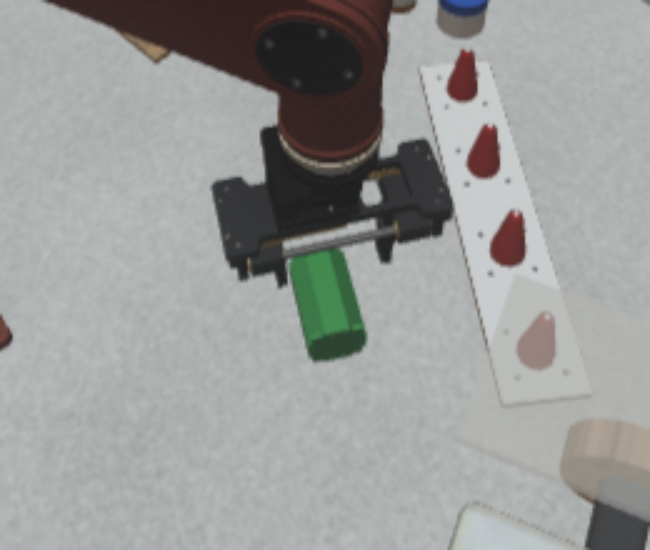

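Beaker c (crop (328,305)) lies between the open fingers as planned. Descend and grip.

Call:
send_rows(offset=[[-1, -1, -15], [-1, -1, -35], [-1, -1, -55], [-1, -1, -75], [-1, -1, -95], [-1, -1, -108], [-1, -1, -114], [-1, -1, -114]], rotation=[[0, 0, 0], [0, 0, 0], [0, 0, 0], [0, 0, 0], [0, 0, 0], [0, 0, 0], [0, 0, 0], [0, 0, 0]])

```text
time_s: 23.0
tool_pos: [0.3577, -0.3047, 0.036]
orientation: [[0.002, 0.911, -0.412], [0.002, -0.412, -0.911], [-1.0, 0.001, -0.002]]
ft_force: [-0.2, -0.8, 0.2]
width: 1.001
```

Call:
send_rows(offset=[[0, 0, 0], [0, 0, 0], [0, 0, 0], [0, 0, 0], [0, 0, 0], [0, 0, 0], [0, 0, 0], [0, 0, 0]], rotation=[[0, 0, 0], [0, 0, 0], [0, 0, 0], [0, 0, 0], [0, 0, 0], [0, 0, 0], [0, 0, 0], [0, 0, 0]], gripper=0)

```text
time_s: 24.0
tool_pos: [0.3578, -0.3048, 0.0362]
orientation: [[0.002, 0.911, -0.412], [0.002, -0.412, -0.911], [-1.0, 0.001, -0.002]]
ft_force: [-0.0, 0.9, 4.7]
width: 0.661
```

Call:
send_rows(offset=[[0, 0, 15], [0, 0, 40], [0, 0, 70], [0, 0, 105], [0, 0, 140], [0, 0, 175], [0, 0, 205], [0, 0, 220]], rotation=[[0, 0, 0], [0, 0, 0], [0, 0, 0], [0, 0, 0], [0, 0, 0], [0, 0, 0], [0, 0, 0], [0, 0, 0]])

```text
time_s: 25.0
tool_pos: [0.3582, -0.3052, 0.2585]
orientation: [[0.004, 0.911, -0.412], [-0.001, -0.412, -0.911], [-1.0, 0.004, -0.001]]
ft_force: [-0.7, 0.7, -1.8]
width: 0.661
```

```bash
python3 - <<'E'
from h import *
st()
c=cap('side'); w=cloud(c)
for r in masks('beaker_c','side')[:3]: print(round(r['conf'],2),np.nanpercentile(w[r['mask']],[3,50,97],axis=0).round(3).tolist())
from plan import *
R=hor(-32)
for i in(0,):
    Ja,r=ik(np.append(pegs[i],225)-6*R[:,0],R,[-56,15,136,155,66,95]); print(Ja.round(1),r)
    mid=np.array(state()['joint_positions'])
    plan([Ja],obj=OB)
E
```

```text
t 25.0 tcp [ 358.2 -305.2  258.5] x [ 0.004 -0.001 -1.   ] yang -24.33 J [-5.020e+01 -1.040e+01  1.075e+02  1.000e-01  8.280e+01 -2.580e+01] F [-0.7  0.7 -1.8] w 0.661
0.8 [[0.326, -0.335, 0.229], [0.352, -0.318, 0.27], [0.384, -0.28, 0.281]]
0.61 [[0.417, 0.187, 0.022], [0.442, 0.217, 0.064], [0.478, 0.275, 0.078]]
[-65.3  10.8 136.7 142.1  63.4 109.2] 2.152256312472167e-12
CALL offset [[17, 20, -15], [35, 39, -27], [52, 56, -36], [69, 73, -42], [85, 87, -46], [101, 100, -48], [117, 110, -48], [132, 119, -47]]
rotation [[4.4, -3.1, -6.3], [8.8, -5.8, -12.7], [13.4, -8.1, -19.2], [18.1, -10.0, -25.7], [22.9, -11.6, -32.3], [27.8, -12.9, -38.8], [32.8, -13.9, -45.4], [37.8, -14.5, -51.9]]
 tcp z [243, 231, 222, 215, 211, 210, 209, 211] low 162 tcp end [491.0, -187.0, 211.0]
CALL offset [[15, 6, 3], [28, 10, 7], [42, 12, 11], [54, 12, 17], [65, 10, 22], [75, 5, 28], [84, -1, 34], [91, -10, 40]]
rotation [[5.6, -0.8, -6.0], [11.4, -1.5, -11.9], [17.3, -2.0, -17.7], [23.3, -2.3, -23.3], [29.4, -2.6, -28.9], [35.7, -2.8, -34.2], [42.1, -2.9, -39.5], [48.7, -3.0, -44.6]]
 tcp z [214, 217, 
[... 177 characters left out ...]
02, 21], [4, -120, 19]]
rotation [[6.6, -0.5, -4.9], [13.4, -1.1, -9.7], [20.2, -1.8, -14.3], [27.1, -2.6, -18.8], [34.0, -3.5, -23.2], [41.1, -4.5, -27.4], [48.2, -5.7, -31.5], [55.3, -7.1, -35.4]]
 tcp z [256, 260, 264, 268, 270, 271, 271, 270] low 199 tcp end [586.0, -317.0, 270.0]
CALL offset [[-7, -19, -2], [-17, -38, -6], [-28, -57, -11], [-41, -75, -18], [-56, -93, -26], [-73, -111, -35], [-91, -127, -45], [-91, -127, -45]]
rotation [[6.9, -1.8, -4.2], [13.8, -3.7, -8.3], [20.6, -5.9, -12.5], [27.4, -8.4, -16.6], [34.0, -11.1, -20.6], [40.6, -14.0, -24.6], [47.1, -17.3, -28.6], [47.1, -17.3, -28.6]]
 tcp z [267, 264, 258, 252, 244, 235, 225, 225] low 152 tcp end [495.0, -443.0, 225.0]
```

Call:
send_rows(offset=[[17, 20, -15], [35, 39, -27], [52, 56, -36], [69, 73, -42], [85, 87, -46], [101, 100, -48], [117, 110, -48], [132, 119, -47]], rotation=[[4.4, -3.1, -6.3], [8.8, -5.8, -12.7], [13.4, -8.1, -19.2], [18.1, -10.0, -25.7], [22.9, -11.6, -32.3], [27.8, -12.9, -38.8], [32.8, -13.9, -45.4], [37.8, -14.5, -51.9]])

```text
time_s: 26.1
tool_pos: [0.4899, -0.1854, 0.2091]
orientation: [[0.47, 0.279, -0.837], [0.42, -0.905, -0.066], [-0.776, -0.321, -0.543]]
ft_force: [-0.6, 0.5, -0.2]
width: 0.663
```

```bash
python3 - <<'E'
from h import *
st()
E
```

```text
t 26.1 tcp [ 489.9 -185.4  209.1] x [ 0.47   0.42  -0.776] yang -72.86 J [-54.4  -4.3 115.9  40.   77.2  12.1] F [-0.6  0.5 -0.2] w 0.663
```

Call:
send_rows(offset=[[15, 6, 3], [28, 10, 7], [42, 12, 11], [54, 12, 17], [65, 10, 22], [75, 5, 28], [84, -1, 34], [91, -10, 40]], rotation=[[5.6, -0.8, -6.0], [11.4, -1.5, -11.9], [17.3, -2.0, -17.7], [23.3, -2.3, -23.3], [29.4, -2.6, -28.9], [35.7, -2.8, -34.2], [42.1, -2.9, -39.5], [48.7, -3.0, -44.6]])

```text
time_s: 27.1
tool_pos: [0.5805, -0.1949, 0.2471]
orientation: [[0.855, -0.232, -0.463], [0.379, -0.329, 0.865], [-0.353, -0.915, -0.193]]
ft_force: [0.7, 0.2, -0.6]
width: 0.662
```

Call:
send_rows(offset=[[6, -10, 5], [11, -22, 10], [14, -36, 14], [16, -51, 17], [15, -67, 19], [14, -84, 21], [10, -102, 21], [4, -120, 19]], rotation=[[6.6, -0.5, -4.9], [13.4, -1.1, -9.7], [20.2, -1.8, -14.3], [27.1, -2.6, -18.8], [34.0, -3.5, -23.2], [41.1, -4.5, -27.4], [48.2, -5.7, -31.5], [55.3, -7.1, -35.4]])

```text
time_s: 28.1
tool_pos: [0.5838, -0.3148, 0.2638]
orientation: [[0.998, -0.0, 0.07], [-0.052, 0.665, 0.745], [-0.047, -0.747, 0.663]]
ft_force: [0.5, -0.3, -1.3]
width: 0.658
```

```bash
python3 - <<'E'
from h import *
st()
from plan import *
R=hor(-32)
Ja,r=ik(np.append(pegs[0],200)-6*R[:,0],R,[-65,11,136,142,66,109]); print(Ja.round(1),r)
plan([Ja],obj=OB)
E
```

```text
t 28.1 tcp [ 583.8 -314.8  263.8] x [ 0.998 -0.052 -0.047] yang 90.02 J [-62.1   6.7 131.  112.1  67.6  80.2] F [ 0.5 -0.3 -1.3] w 0.658
[-65.3  15.9 135.7 143.3  66.6 106.5] 2.842170943040401e-14
CALL offset [[-7, -19, -5], [-15, -37, -11], [-26, -56, -19], [-39, -75, -28], [-53, -94, -38], [-70, -112, -50], [-89, -128, -64], [-89, -128, -64]]
rotation [[6.8, -1.9, -4.0], [13.6, -3.9, -8.0], [20.2, -6.1, -12.0], [26.8, -8.5, -16.0], [33.3, -11.2, -20.1], [39.7, -14.0, -24.2], [45.9, -17.2, -28.4], [45.9, -17.2, -28.4]]
 tcp z [258, 252, 245, 235, 225, 213, 199, 199] low 126 tcp end [495.0, -443.0, 200.0]
```

Call:
send_rows(offset=[[-7, -19, -5], [-15, -37, -11], [-26, -56, -19], [-39, -75, -28], [-53, -94, -38], [-70, -112, -50], [-89, -128, -64], [-89, -128, -64]], rotation=[[6.8, -1.9, -4.0], [13.6, -3.9, -8.0], [20.2, -6.1, -12.0], [26.8, -8.5, -16.0], [33.3, -11.2, -20.1], [39.7, -14.0, -24.2], [45.9, -17.2, -28.4], [45.9, -17.2, -28.4]])

```text
time_s: 29.1
tool_pos: [0.494, -0.4414, 0.1964]
orientation: [[0.847, 0.531, 0.003], [-0.531, 0.847, -0.005], [-0.006, 0.002, 1.0]]
ft_force: [-0.1, 0.4, -1.5]
width: 0.661
```

```bash
python3 - <<'E'
from h import *
import kin
R=kin.hor(-32); go(np.append(kin.pegs[0],90)-6*R[:,0],R)
c=cap('side'); w=cloud(c); t=cap('top'); wt=cloud(t)
for n,W in(('side',w),('top',wt)):
  for r in masks('beaker_c',n)[:4]:
    p=W[r['mask']]; p=p[(p[:,1]<-.3)&(p[:,2]>.1)]
    if len(p)>20: print(n,round(r['conf'],2),np.nanpercentile(p,[3,50,97],axis=0).round(3).tolist())
cv2.imwrite('pics/s6.png',np.vstack([cv2.resize(c['img'][180:380,300:520,::-1],(495,450)),]))
E
```

```text
t 29.1 tcp [ 494.  -441.4  196.4] x [ 0.847 -0.531 -0.006] yang 57.94 J [-65.2  16.1 135.9 143.4  66.6 106.4] F [-0.1  0.4 -1.5] w 0.661
off [   0.8   -1.9 -106.4]
rot [-0.28 -0.2   0.06]
side 0.96 [[0.469, -0.476, 0.178], [0.492, -0.448, 0.216], [0.525, -0.421, 0.219]]
top 0.67 [[0.473, -0.471, 0.154], [0.497, -0.44, 0.219], [0.527, -0.417, 0.223]]
```

View pics/s6.png

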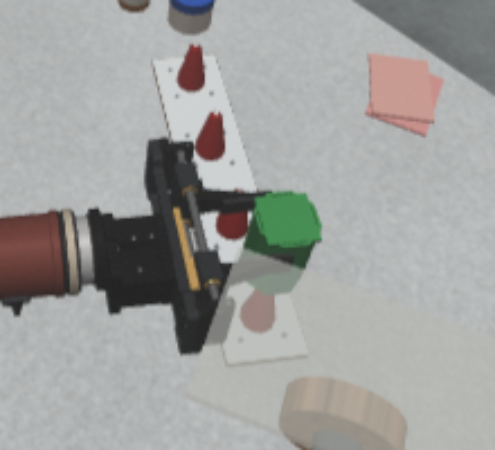

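Beaker c is upside down (foot at crop (288,220)) over peg0. Descend.

Call:
send_rows(offset=[[0, -1, -8], [0, -1, -18], [0, -1, -28], [0, -1, -38], [0, -1, -48], [0, -1, -58], [0, -1, -68], [0, -1, -75]], rotation=[[0, 0, 0], [0, 0, 0], [0, 0, 0], [0, 0, 0], [0, 0, 0], [0, 0, 0], [0, 0, 0], [0, 0, 0]])

```text
time_s: 30.3
tool_pos: [0.4952, -0.4435, 0.1241]
orientation: [[0.848, 0.529, 0.001], [-0.529, 0.848, 0.001], [0.0, -0.001, 1.0]]
ft_force: [0.4, 0.1, -1.1]
width: 0.66
```

Call:
send_rows(offset=[[0, 0, -4], [0, 0, -8], [0, 0, -12], [0, 0, -16], [0, 0, -20], [0, 0, -24], [0, 0, -28], [0, 0, -30]], rotation=[[0, 0, 0], [0, 0, 0], [0, 0, 0], [0, 0, 0], [0, 0, 0], [0, 0, 0], [0, 0, 0], [0, 0, 0]])

```text
time_s: 31.3
tool_pos: [0.4952, -0.4434, 0.0938]
orientation: [[0.848, 0.53, 0.001], [-0.53, 0.848, 0.001], [-0.0, -0.001, 1.0]]
ft_force: [-0.9, 0.2, -1.1]
width: 0.659
```

Call:
send_rows(offset=[[0, 0, -1], [0, 0, -2], [0, 0, -3], [0, 0, -4], [0, 0, -5], [0, 0, -6], [0, 0, -6], [0, 0, -6]], rotation=[[0, 0, 0], [0, 0, 0], [0, 0, 0], [0, 0, 0], [0, 0, 0], [0, 0, 0], [0, 0, 0], [0, 0, 0]])

```text
time_s: 32.3
tool_pos: [0.4952, -0.4435, 0.0878]
orientation: [[0.848, 0.53, 0.001], [-0.53, 0.848, 0.001], [-0.0, -0.001, 1.0]]
ft_force: [-0.3, -0.1, -1.2]
width: 0.663
```

Call:
send_rows(offset=[[0, 0, 0], [0, 0, 0], [0, 0, 0], [0, 0, 0], [0, 0, 0], [0, 0, 0], [0, 0, 0], [0, 0, 0]], rotation=[[0, 0, 0], [0, 0, 0], [0, 0, 0], [0, 0, 0], [0, 0, 0], [0, 0, 0], [0, 0, 0], [0, 0, 0]], gripper=1)

```text
time_s: 33.3
tool_pos: [0.4952, -0.4434, 0.0877]
orientation: [[0.848, 0.53, 0.001], [-0.53, 0.848, 0.001], [-0.0, -0.001, 1.0]]
ft_force: [0.2, -0.4, 0.0]
width: 1.004
```

Call:
send_rows(offset=[[-8, 5, 0], [-17, 11, 0], [-25, 16, 0], [-34, 21, 0], [-47, 30, 0], [-60, 37, 0], [-72, 45, 10], [-80, 50, 30]], rotation=[[0, 0, 0], [0, 0, 0], [0, 0, 0], [0, 0, 0], [0, 0, 0], [0, 0, 0], [0, 0, 0], [0, 0, 0]])

```text
time_s: 34.3
tool_pos: [0.4141, -0.3924, 0.117]
orientation: [[0.848, 0.53, 0.001], [-0.53, 0.848, -0.002], [-0.002, 0.001, 1.0]]
ft_force: [0.4, -0.1, 0.5]
width: 1.003
```

```bash
python3 - <<'E'
from h import *
st()
c=cap('side'); w=cloud(c); t=cap('top'); wt=cloud(t)
for n,W in(('side',w),('top',wt)):
  for r in masks('beaker_c',n)[:4]:
    p=W[r['mask']]; print(n,round(r['conf'],2),flat(p),np.nanpercentile(p,[3,50,97],axis=0).round(3).tolist())
E
```

```text
t 34.3 tcp [ 414.1 -392.4  117. ] x [ 0.848 -0.53  -0.002] yang 57.99 J [-77.6  30.1 141.4 134.1  83.9  96.2] F [ 0.4 -0.1  0.5] w 1.003
side 0.95 (array([448.7, 236. ]), array([95.1, 38.3]), 101.4, np.float64(77.5), 160) [[0.416, 0.188, 0.02], [0.441, 0.217, 0.064], [0.478, 0.276, 0.078]]
side 0.79 (array([637.7, 265.6]), array([95.7, 35.5]), 101.4, np.float64(77.1), 126) [[0.605, 0.219, 0.02], [0.625, 0.251, 0.062], [0.665, 0.307, 0.078]]
side 0.71 (array([ 534.3, -344.6]), array([486. ,  68.8]), 46.5, np.float64(64.0), 194) [[0.502, -0.389, 0.007], [0.608, -0.271, 0.011], [0.707, -0.124, 0.073]]
top 0.84 (array([640.6, 268.9]), array([93.3, 40. ]), 105.1, np.float64(81.4), 231) [[0.608, 0.223, 0.023], [0.635, 0.267, 0.072], [0.669, 0.314, 0.082]]
top 0.66 (array([ 500.3, -446.2]), array([59.3, 55.5]), 148.7, np.float64(111.3), 305) [[0.473, -0.473, 0.017], [0.5, -0.437, 0.106], [0.527, -0.416, 0.112]]
top 0.6 (array([447.6, 237.9]), array([97.1, 38.7]), 89.9, np.float64(81.6), 256) [[0.423, 0.192, 0.056], [0.45, 0.236, 0.074], [0.479, 0.281, 0.082]]
```

Beaker c hangs with its foot at z ≈ 107 mm over peg0. Now beaker a.

```bash
cat >> plan.py <<'E'
HAND=[np.array(o,float) for o in([25,58,10],[25,-58,10],[25,58,-10],[25,-58,-10],[-45,95,37],[-45,-95,37],[-45,95,-37],[-45,-95,-37])]
TILT=Ro.from_rotvec([4.94,.78,0],degrees=True).as_matrix()
NB=np.array([.0872*.156,-.0872*.988,.996]) # board normal
E
python3 - <<'E'
from plan import *
R=hor(-32); p=np.array(state()['tool_pos'])*1000
J1,r=ik(p+[0,0,110],R,state()['joint_positions']); print(r)
Rg=TILT@down(9.5); ax=np.array([454.3,213.4,45.4]); tcp=ax+11*NB; print('tcp grasp',tcp.round(1))
J2,r=ik(tcp+110*NB,Rg,[15,0,105,5,75,5]); print(J2.round(1),r)
plan([J1,J2],obj=HAND)
E
```

```text
0.4516291339363079
tcp grasp [454.4 212.5  56.4]
[ 11.5  -2.6 110.6   5.3  71.8   0.4] 2.842170943040401e-14
CALL offset [[3, -4, 39], [4, -5, 75], [3, -5, 108], [33, 24, 110], [60, 55, 111], [84, 87, 111], [104, 121, 110], [121, 155, 109]]
rotation [[-0.0, -0.5, 0.9], [-0.2, -0.7, 1.3], [-0.4, -0.8, 1.3], [-5.1, 2.4, 7.4], [-10.2, 5.3, 13.5], [-15.4, 7.9, 19.5], [-20.9, 10.1, 25.5], [-26.6, 12.0, 31.4]]
 tcp z [156, 192, 226, 227, 228, 228, 228, 226] low 119 tcp end [536.0, -239.0, 227.0]
CALL offset [[14, 35, -2], [24, 69, -5], [31, 103, -9], [36, 137, -13], [37, 169, -18], [36, 199, -23], [33, 229, -29], [28, 256, -35]]
rotation [[-5.6, 1.3, 6.1], [-11.3, 2.3, 12.2], [-17.1, 2.8, 18.3], [-22.9, 3.0, 24.4], [-28.7, 2.8, 30.4], [-34.6, 2.3, 36.4], [-40.4, 1.4, 42.4], [-46.2, 0.2, 48.4]]
 tcp z [224, 221, 217, 213, 208, 203, 197, 192] low 111 tcp end [564.0, 17.0, 192.0]
CALL offset [[-7, 25, -6], [-15, 48, -12], [-24, 69, -18], [-34, 88, -24], [-44, 105, -30], [-54, 119, -35], [-65, 132, -41], [-75, 142, -45]]
rotation [[-5.2, -1.3, 6.5], [-10.2, -2.9, 13.0], [-15.2, -4.7, 19.6], [-
[... 264 characters left out ...]
[-37, 29, -12], [-40, 31, -11], [-43, 33, -10], [-44, 35, -7]]
rotation [[-3.9, -2.5, 7.0], [-7.6, -5.0, 14.1], [-11.3, -7.5, 21.3], [-14.7, -10.1, 28.5], [-18.1, -12.7, 35.7], [-21.4, -15.3, 43.0], [-24.7, -17.9, 50.3], [-27.8, -20.5, 57.6]]
 tcp z [142, 139, 137, 135, 135, 135, 137, 140] low 84 tcp end [446.0, 194.0, 140.0]
CALL offset [[1, 2, 4], [2, 3, 10], [6, 6, 17], [10, 9, 26], [10, 9, 26], [10, 9, 26], [10, 9, 26], [10, 9, 26]]
rotation [[-3.2, -2.4, 7.4], [-6.4, -4.7, 14.8], [-9.5, -7.1, 22.2], [-12.8, -9.4, 29.7], [-12.8, -9.4, 29.7], [-12.8, -9.4, 29.7], [-12.8, -9.4, 29.7], [-12.8, -9.4, 29.7]]
 tcp z [144, 149, 157, 165, 165, 165, 165, 165] low 110 tcp end [456.0, 203.0, 166.0]
```

```bash
python3 - <<'E'
from plan import *
R=hor(-32); p=np.array(state()['tool_pos'])*1000
J1,r=ik(p+[0,0,80],R,state()['joint_positions']); print(r)
Rg=TILT@down(9.5); tcp=np.array([454.4,212.5,56.4])
J2,r=ik(tcp+230*NB,Rg,[15,0,105,5,75,5]); print(J2.round(1),r)
Jm=J1+.5*(J2-J1); Jm[1]-=12
plan([J1,J2],obj=HAND)
E
```

```text
9.151790436590091e-13
[ 10.3  -8.1 102.7   5.   85.3   0.4] 5.684341886080802e-14
CALL offset [[1, -2, 28], [1, -2, 55], [0, 0, 80], [30, 25, 89], [58, 53, 96], [83, 83, 103], [105, 114, 109], [123, 147, 114]]
rotation [[0.1, -0.0, 0.3], [0.1, -0.0, 0.3], [0.1, -0.0, 0.0], [-5.0, 2.3, 6.1], [-10.3, 4.4, 12.2], [-15.8, 6.2, 18.1], [-21.5, 7.7, 24.0], [-27.4, 8.8, 29.8]]
 tcp z [146, 173, 197, 206, 214, 221, 226, 231] low 109 tcp end [538.0, -247.0, 232.0]
CALL offset [[15, 34, 4], [27, 67, 7], [36, 101, 9], [42, 135, 10], [45, 167, 10], [46, 199, 10], [44, 229, 8], [40, 257, 7]]
rotation [[-5.8, 0.7, 5.9], [-11.6, 1.1, 11.9], [-17.4, 1.1, 17.8], [-23.3, 0.8, 23.6], [-29.2, 0.1, 29.4], [-35.1, -0.8, 35.2], [-41.0, -2.1, 40.9], [-46.9, -3.8, 46.6]]
 tcp z [235, 238, 240, 241, 241, 241, 240, 238] low 148 tcp end [578.0, 11.0, 238.0]
CALL offset [[-6, 27, -2], [-13, 51, -5], [-22, 73, -8], [-32, 94, -10], [-42, 111, -13], [-53, 127, -16], [-64, 140, -18], [-74, 151, -20]]
rotation [[-5.3, -1.7, 6.2], [-10.5, -3.6, 12.3], [-15.6, -5.8, 18.6], [-20.5, -8.1, 24.8], [-25.3, -10.7, 31.1], [-29
[... 217 characters left out ...]
, [-41, 28, 2], [-46, 30, 6], [-49, 31, 12], [-51, 31, 19]]
rotation [[-4.1, -2.8, 6.6], [-8.1, -5.6, 13.4], [-12.1, -8.4, 20.1], [-15.9, -11.3, 26.9], [-19.6, -14.2, 33.7], [-23.3, -17.1, 40.6], [-26.9, -20.0, 47.5], [-30.4, -22.9, 54.4]]
 tcp z [216, 216, 216, 217, 220, 224, 229, 237] low 157 tcp end [453.0, 193.0, 237.0]
CALL offset [[-1, 0, 9], [0, 0, 20], [2, 0, 33], [5, 0, 48], [5, 0, 48], [5, 0, 48], [5, 0, 48], [5, 0, 48]]
rotation [[-3.6, -2.7, 7.0], [-7.3, -5.4, 13.9], [-11.0, -8.1, 20.8], [-14.8, -10.8, 27.8], [-14.8, -10.8, 27.8], [-14.8, -10.8, 27.8], [-14.8, -10.8, 27.8], [-14.8, -10.8, 27.8]]
 tcp z [246, 257, 270, 285, 285, 285, 285, 285] low 211 tcp end [458.0, 193.0, 285.0]
```

Call:
send_rows(offset=[[1, -2, 28], [1, -2, 55], [0, 0, 80], [30, 25, 89], [58, 53, 96], [83, 83, 103], [105, 114, 109], [123, 147, 114]], rotation=[[0.1, 0.0, 0.3], [0.1, 0.0, 0.3], [0.1, 0.0, 0.0], [-5.0, 2.3, 6.1], [-10.3, 4.4, 12.2], [-15.8, 6.2, 18.1], [-21.5, 7.7, 24.0], [-27.4, 8.8, 29.8]], gripper=0.87)

```text
time_s: 35.5
tool_pos: [0.5385, -0.2455, 0.2316]
orientation: [[1.0, 0.018, 0.02], [-0.026, 0.877, 0.48], [-0.009, -0.48, 0.877]]
ft_force: [0.7, 0.8, 0.2]
width: 0.865
```

Call:
send_rows(offset=[[15, 34, 4], [27, 67, 7], [36, 101, 9], [42, 135, 10], [45, 167, 10], [46, 199, 10], [44, 229, 8], [40, 257, 7]], rotation=[[-5.8, 0.7, 5.9], [-11.6, 1.1, 11.9], [-17.4, 1.1, 17.8], [-23.3, 0.8, 23.6], [-29.2, 0.1, 29.4], [-35.1, -0.8, 35.2], [-41.0, -2.1, 40.9], [-46.9, -3.8, 46.6]])

```text
time_s: 36.5
tool_pos: [0.5783, 0.0128, 0.2378]
orientation: [[0.718, -0.363, -0.594], [0.655, 0.064, 0.753], [-0.235, -0.93, 0.284]]
ft_force: [0.0, -0.5, 0.7]
width: 0.868
```

Call:
send_rows(offset=[[-6, 27, -2], [-13, 51, -5], [-22, 73, -8], [-32, 94, -10], [-42, 111, -13], [-53, 127, -16], [-64, 140, -18], [-74, 151, -20]], rotation=[[-5.3, -1.7, 6.2], [-10.5, -3.6, 12.3], [-15.6, -5.8, 18.6], [-20.5, -8.1, 24.8], [-25.3, -10.7, 31.1], [-29.9, -13.4, 37.4], [-34.5, -16.3, 43.8], [-38.9, -19.3, 50.1]])

```text
time_s: 37.5
tool_pos: [0.5036, 0.1645, 0.2169]
orientation: [[0.171, 0.239, -0.956], [0.771, -0.636, -0.021], [-0.613, -0.734, -0.293]]
ft_force: [-0.0, -0.7, 0.6]
width: 0.87
```

Call:
send_rows(offset=[[-10, 9, -1], [-19, 16, -2], [-28, 22, -2], [-35, 26, 0], [-41, 28, 2], [-46, 30, 6], [-49, 31, 12], [-51, 31, 19]], rotation=[[-4.1, -2.8, 6.6], [-8.1, -5.6, 13.4], [-12.1, -8.4, 20.1], [-15.9, -11.3, 26.9], [-19.6, -14.2, 33.7], [-23.3, -17.1, 40.6], [-26.9, -20.0, 47.5], [-30.4, -22.9, 54.4]])

```text
time_s: 38.5
tool_pos: [0.4521, 0.1957, 0.2352]
orientation: [[-0.088, 0.941, -0.326], [0.353, -0.277, -0.894], [-0.932, -0.193, -0.308]]
ft_force: [0.4, -0.9, -0.1]
width: 0.87
```

```bash
python3 - <<'E'
from h import *
import plan
tcp=np.array([454.4,212.5,56.4])+100*plan.NB; print(tcp); go(tcp,plan.TILT@down(9.5))
E
```

```text
[455.76032 203.88464 156.     ]
t 38.5 tcp [452.1 195.7 235.2] x [-0.088  0.353 -0.932] yang -16.38 J [ -0.3  -5.8 108.4  20.8  83.3  14.4] F [ 0.4 -0.9 -0.1] w 0.87
off [  3.7   8.2 -79.2]
rot [-14.02 -10.42  26.97]
```

Call:
send_rows(offset=[[0.5, 1, 0], [1, 3, 0], [2, 4, -5], [3, 6, -15], [3.5, 8, -30], [3.7, 8, -50], [3.7, 8, -68], [3.7, 8, -79]], rotation=[[-3.5, -2.6, 6.7], [-7, -5.2, 13.5], [-10.5, -7.8, 20.2], [-14, -10.4, 27], [-14, -10.4, 27], [-14, -10.4, 27], [-14, -10.4, 27], [-14, -10.4, 27]])

```text
time_s: 39.5
tool_pos: [0.4551, 0.2033, 0.1542]
orientation: [[-0.017, 0.986, 0.163], [0.086, 0.164, -0.983], [-0.996, -0.003, -0.088]]
ft_force: [0.2, 1.5, 0.9]
width: 0.868
```

```bash
python3 - <<'E'
from h import *
import plan
go([454.4,212.5,56.4],plan.TILT@down(9.5))
c=cap('side'); w=cloud(c)
for r in masks('beaker_a','side')[:3]: print(round(r['conf'],2),flat(w[r['mask']]))
cv2.imwrite('pics/s7.png',cv2.resize(c['img'][100:220,190:340,::-1],None,fx=4,fy=4))
E
```

```text
t 39.5 tcp [455.1 203.3 154.2] x [-0.017  0.086 -0.996] yang 9.44 J [ 11.5  -1.8 111.2   5.4  70.6   0.3] F [0.2 1.5 0.9] w 0.868
off [ -0.7   9.2 -97.8]
rot [-0.01 -0.2   0.06]
0.89 (array([634.4, 266.3]), array([99.7, 37.9]), 98.6, np.float64(77.3), 137)
0.71 (array([444.7, 231.7]), array([96.2, 52.6]), 85.3, np.float64(76.4), 177)
0.41 (array([ 524.4, -436.7]), array([28.4, 11. ]), 119.1, np.float64(107.7), 40)
```

View pics/s7.png

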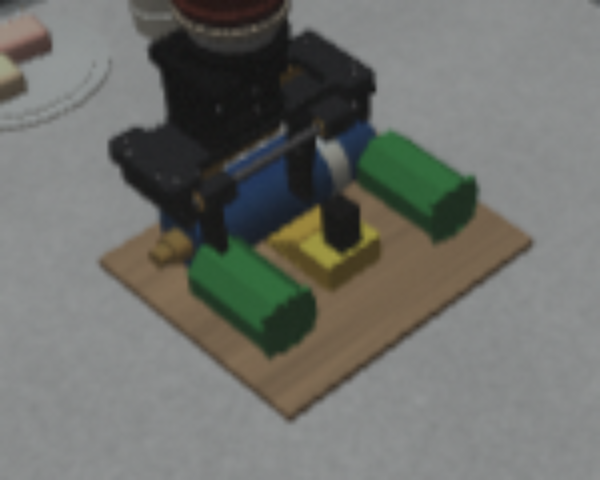

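Hand is over beaker a (crop (255,295)), fingers parallel to it; chock grip at crop (342,222) stays inside the finger span but clear below. Descend.

Call:
send_rows(offset=[[-0.1, 1, -10], [-0.2, 2, -22], [-0.3, 3, -35], [-0.4, 5, -50], [-0.5, 6, -65], [-0.6, 7, -76], [-0.7, 8, -84], [-0.7, 8, -88]], rotation=[[0, 0, 0], [0, 0, 0], [0, 0, 0], [0, 0, 0], [0, 0, 0], [0, 0, 0], [0, 0, 0], [0, 0, 0]])

```text
time_s: 40.6
tool_pos: [0.454, 0.2113, 0.0659]
orientation: [[-0.018, 0.986, 0.164], [0.086, 0.165, -0.983], [-0.996, -0.004, -0.088]]
ft_force: [0.5, -0.3, -0.1]
width: 0.876
```

Call:
send_rows(offset=[[0, 0, -2], [0, 0.3, -4], [0, 0.5, -6], [0, 0.7, -8], [0, 0.8, -9], [0, 0.8, -9], [0, 0.8, -9], [0, 0.8, -9]], rotation=[[0, 0, 0], [0, 0, 0], [0, 0, 0], [0, 0, 0], [0, 0, 0], [0, 0, 0], [0, 0, 0], [0, 0, 0]])

```text
time_s: 41.6
tool_pos: [0.454, 0.2121, 0.0569]
orientation: [[-0.018, 0.986, 0.164], [0.086, 0.165, -0.983], [-0.996, -0.003, -0.088]]
ft_force: [0.5, 0.4, 0.0]
width: 0.872
```

Call:
send_rows(offset=[[0, 0, 0], [0, 0, 0], [0, 0, 0], [0, 0, 0], [0, 0, 0], [0, 0, 0], [0, 0, 0], [0, 0, 0]], rotation=[[0, 0, 0], [0, 0, 0], [0, 0, 0], [0, 0, 0], [0, 0, 0], [0, 0, 0], [0, 0, 0], [0, 0, 0]], gripper=0)

```text
time_s: 42.6
tool_pos: [0.4542, 0.2121, 0.057]
orientation: [[-0.017, 0.986, 0.164], [0.086, 0.165, -0.983], [-0.996, -0.003, -0.088]]
ft_force: [1.0, 0.0, -0.4]
width: 0.657
```

Call:
send_rows(offset=[[0, -1, 1], [1, -4, 1], [2, -9, 1], [3, -16, 3], [3, -20, 12], [3, -20, 28], [3, -20, 50], [3, -20, 80]], rotation=[[0, 0, 0], [0, 0, 0], [0, 0, 0], [0, 0, 0], [0, 0, 0], [0, 0, 0], [0, 0, 0], [0, 0, 0]])

```text
time_s: 43.6
tool_pos: [0.4569, 0.1922, 0.1385]
orientation: [[-0.018, 0.986, 0.164], [0.086, 0.165, -0.983], [-0.996, -0.003, -0.088]]
ft_force: [0.2, 0.1, -0.8]
width: 0.657
```

```bash
python3 - <<'E'
from h import *
st()
for n in('side','top'):
  c=cap(n); w=cloud(c)
  for k in('cylinder','chock','beaker_a'):
    for r in masks(k,n)[:4]: print(n,k,round(r['conf'],2),flat(w[r['mask']],.012 if k=='cylinder' else .008))
from plan import *
p=np.array(state()['tool_pos'])*1000; Jn=state()['joint_positions']
J1,r=ik(p+[0,0,140],np.array(state()['orientation']),Jn); print(r)
R=hor(-32); Ja,r=ik(np.append(pegs[1],200)-11*R[:,0],R,[-46,16,136,160,66,95]); print(Ja.round(1),r)
plan([J1,Ja],obj=OB+HAND)
E
```

```text
t 43.6 tcp [456.9 192.2 138.5] x [-0.018  0.086 -0.996] yang 9.47 J [ 10.2  -1.  112.2   5.4  69.   -1.2] F [ 0.2  0.1 -0.8] w 0.657
side cylinder 0.49 (array([424.9, 155.7]), array([103.9,  96.2]), 136.3, np.float64(115.0), 13)
side chock 0.63 (array([542.7, 240.2]), array([25.4, 24.4]), 88.2, np.float64(90.4), 45)
side beaker_a 0.97 (array([637.6, 265.6]), array([95.4, 38.6]), 103.4, np.float64(76.8), 165)
side beaker_a 0.88 (array([428.7, 170.9]), array([115.9,  50.1]), 33.1, np.float64(155.9), 114)
top cylinder 0.58 (array([535.8, 311.9]), array([210.1, 112.7]), 44.3, np.float64(98.5), 624)
top beaker_a 0.87 (array([640.7, 268.6]), array([94.7, 42.4]), 99.4, np.float64(81.4), 328)
top beaker_a 0.56 (array([ 501.7, -444.8]), array([57.2, 55.6]), 148.8, np.float64(111.5), 347)
1.1368683772161604e-14
[-46.4  13.7 139.1 163.9  63.7  97.3] 7.958078640513122e-14
CALL offset [[4, 1, 35], [5, 1, 70], [4, 1, 105], [0, 0, 140], [-4, 15, 126], [-6, 30, 116], [-5, 44, 109], [-3, 57, 105]]
rotation [[0.0, 0.0, 0.0], [0.1, 0.0, 0.0], [0.0, 0.0, 0.0], [0.0, -0.0, 0.0], [5.1, 2.6, -6.1], [10.1, 
[... 1031 characters left out ...]
70, -37], [-21, -309, -49]]
rotation [[6.0, 2.1, -5.5], [12.2, 3.9, -10.9], [18.5, 5.5, -16.3], [24.8, 6.7, -21.6], [31.3, 7.7, -26.9], [37.8, 8.3, -32.2], [44.4, 8.6, -37.4], [51.1, 8.5, -42.5]]
 tcp z [308, 306, 302, 297, 290, 282, 271, 259] low 179 tcp end [647.0, -206.0, 260.0]
CALL offset [[-19, -38, -13], [-41, -74, -28], [-67, -107, -43], [-95, -137, -60], [-95, -137, -60], [-95, -137, -60], [-95, -137, -60], [-95, -137, -60]]
rotation [[6.1, -0.4, -5.7], [12.0, -1.1, -11.3], [17.6, -2.1, -16.9], [23.1, -3.4, -22.5], [23.1, -3.4, -22.5], [23.1, -3.4, -22.5], [23.1, -3.4, -22.5], [23.1, -3.4, -22.5]]
 tcp z [246, 231, 216, 199, 199, 199, 199, 199] low 126 tcp end [551.0, -343.0, 200.0]
```

Call:
send_rows(offset=[[4, 1, 35], [5, 1, 70], [4, 1, 105], [0, 0, 140], [-4, 15, 126], [-6, 30, 116], [-5, 44, 109], [-3, 57, 105]], rotation=[[0.0, 0.0, 0.0], [0.1, 0.0, 0.0], [0.0, 0.0, 0.0], [0.0, 0.0, 0.0], [5.1, 2.6, -6.1], [10.1, 5.3, -12.3], [15.0, 8.0, -18.6], [19.7, 10.9, -25.0]])

```text
time_s: 45.0
tool_pos: [0.4528, 0.2493, 0.2395]
orientation: [[-0.088, 0.949, -0.304], [0.446, -0.236, -0.863], [-0.891, -0.211, -0.402]]
ft_force: [0.4, -0.3, -1.5]
width: 0.656
```

Call:
send_rows(offset=[[5, 11, -2], [11, 21, -1], [20, 28, 1], [31, 34, 5], [44, 36, 10], [58, 36, 16], [74, 32, 22], [90, 26, 29]], rotation=[[4.7, 3.0, -6.3], [9.4, 6.0, -12.6], [14.0, 9.2, -18.9], [18.6, 12.4, -25.1], [23.3, 15.6, -31.3], [27.9, 19.0, -37.5], [32.7, 22.4, -43.6], [37.5, 25.8, -49.5]])

```text
time_s: 46.0
tool_pos: [0.5429, 0.2749, 0.2673]
orientation: [[0.221, 0.33, -0.918], [0.873, -0.486, 0.036], [-0.434, -0.809, -0.396]]
ft_force: [-0.3, -0.1, -0.1]
width: 0.656
```

Call:
send_rows(offset=[[17, -10, 7], [35, -23, 14], [52, -40, 20], [69, -60, 26], [85, -83, 31], [100, -110, 35], [113, -139, 37], [124, -171, 39]], rotation=[[5.0, 3.3, -5.9], [10.2, 6.5, -11.7], [15.4, 9.6, -17.5], [20.9, 12.7, -23.1], [26.4, 15.7, -28.7], [32.2, 18.5, -34.1], [38.1, 21.3, -39.4], [44.2, 23.9, -44.6]])

```text
time_s: 47.0
tool_pos: [0.667, 0.1029, 0.3047]
orientation: [[0.78, -0.204, -0.592], [0.626, 0.231, 0.745], [-0.015, -0.951, 0.308]]
ft_force: [0.3, -0.5, -0.9]
width: 0.653
```

Call:
send_rows(offset=[[9, -34, 0], [15, -71, -2], [18, -109, -6], [17, -149, -11], [13, -189, -18], [6, -229, -27], [-6, -270, -37], [-21, -309, -49]], rotation=[[6.0, 2.1, -5.5], [12.2, 3.9, -10.9], [18.5, 5.5, -16.3], [24.8, 6.7, -21.6], [31.3, 7.7, -26.9], [37.8, 8.3, -32.2], [44.4, 8.6, -37.4], [51.1, 8.5, -42.5]])

```text
time_s: 48.0
tool_pos: [0.6452, -0.2074, 0.2538]
orientation: [[0.986, 0.169, -0.014], [-0.151, 0.915, 0.373], [0.076, -0.366, 0.928]]
ft_force: [-0.5, 1.0, -0.8]
width: 0.65
```

```bash
python3 - <<'E'
from h import *
import kin
R=kin.hor(-32); go(np.append(kin.pegs[1],200)-11*R[:,0],R)
E
```

```text
t 48.0 tcp [ 645.2 -207.4  253.8] x [ 0.986 -0.151  0.076] yang 79.55 J [-39.6  11.5 135.1 145.9  65.9  86.5] F [-0.5  1.  -0.8] w 0.65
off [ -93.9 -135.6  -53.8]
rot [ 21.81  -3.5  -22.16]
```

Call:
send_rows(offset=[[-18, -37, -6], [-40, -73, -15], [-66, -106, -28], [-94, -136, -45], [-94, -136, -52], [-94, -136, -54], [-94, -136, -54], [-94, -136, -54]], rotation=[[6.0, -0.4, -5.6], [12.0, -1.1, -11.2], [17.0, -2.1, -16.7], [21.8, -3.5, -22.2], [21.8, -3.5, -22.2], [21.8, -3.5, -22.2], [21.8, -3.5, -22.2], [21.8, -3.5, -22.2]])

```text
time_s: 49.0
tool_pos: [0.5517, -0.3431, 0.2002]
orientation: [[0.848, 0.53, -0.0], [-0.53, 0.848, 0.001], [0.001, -0.001, 1.0]]
ft_force: [0.1, -0.6, -1.1]
width: 0.655
```

```bash
python3 - <<'E'
from h import *
import kin
R=kin.hor(-32); go(np.append(kin.pegs[1],200)-11*R[:,0],R)
for n in('side','top'):
  c=cap(n); W=cloud(c)
  for r in masks('beaker_c',n)[:5]:
    p=W[r['mask']]; p=p[(p[:,1]<-.25)&(p[:,2]>.13)]
    if len(p)>20: print(n,round(r['conf'],2),flat(p),np.nanpercentile(p,[3,50,97],axis=0).round(3).tolist())
  cv2.imwrite(f'pics/{n}8.png',cv2.resize(c['img'][150:380,280:500,::-1] if n=='side' else c['img'][130:290,280:470,::-1],None,fx=2.5,fy=2.5))
E
```

```text
t 49.0 tcp [ 551.7 -343.1  200.2] x [ 0.848 -0.53   0.001] yang 58.02 J [-46.4  13.7 139.1 163.9  63.7  97.3] F [ 0.1 -0.6 -1.1] w 0.655
off [-0.4  0.2 -0.2]
rot [ 0.04  0.01 -0.02]
side 0.71 (array([ 560.3, -350.8]), array([59.9, 59. ]), 61.9, np.float64(221.1), 483) [[0.53, -0.381, 0.135], [0.551, -0.36, 0.218], [0.585, -0.325, 0.221]]
top 0.69 (array([ 561.5, -349.2]), array([58.4, 58. ]), 148.6, np.float64(224.7), 401) [[0.531, -0.375, 0.148], [0.556, -0.343, 0.22], [0.586, -0.319, 0.225]]
```

View pics/side8.png

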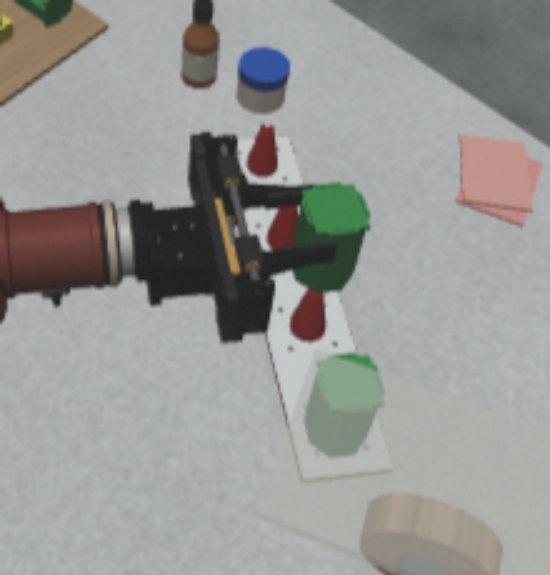

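Beaker c stands seated on peg0 (crop (345,405)); beaker a hangs upright over peg1. Descend and release.

Call:
send_rows(offset=[[0, 0, -8], [0, 0, -18], [0, 0, -30], [0, 0, -42], [0, 0, -54], [0, 0, -64], [0, 0, -72], [0, 0, -78]], rotation=[[0, 0, 0], [0, 0, 0], [0, 0, 0], [0, 0, 0], [0, 0, 0], [0, 0, 0], [0, 0, 0], [0, 0, 0]])

```text
time_s: 50.2
tool_pos: [0.5514, -0.3433, 0.1215]
orientation: [[0.848, 0.53, -0.0], [-0.53, 0.848, 0.0], [0.0, -0.0, 1.0]]
ft_force: [0.2, 0.0, -1.2]
width: 0.653
```

Call:
send_rows(offset=[[0, 0, -5], [0, 0, -10], [0, 0, -15], [0, 0, -20], [0, 0, -25], [0, 0, -29], [0, 0, -31], [0, 0, -32]], rotation=[[0, 0, 0], [0, 0, 0], [0, 0, 0], [0, 0, 0], [0, 0, 0], [0, 0, 0], [0, 0, 0], [0, 0, 0]])

```text
time_s: 51.2
tool_pos: [0.5514, -0.3433, 0.0894]
orientation: [[0.848, 0.53, 0.0], [-0.53, 0.848, 0.0], [0.0, -0.0, 1.0]]
ft_force: [-0.2, -0.2, 0.2]
width: 0.65
```

Call:
send_rows(offset=[[0, 0, 0], [0, 0, 0], [0, 0, 0], [0, 0, 0], [0, 0, 0], [0, 0, 0], [0, 0, 0], [0, 0, 0]], rotation=[[0, 0, 0], [0, 0, 0], [0, 0, 0], [0, 0, 0], [0, 0, 0], [0, 0, 0], [0, 0, 0], [0, 0, 0]], gripper=0.95)

```text
time_s: 52.2
tool_pos: [0.5514, -0.3433, 0.0894]
orientation: [[0.848, 0.53, 0.0], [-0.53, 0.848, 0.0], [0.0, -0.0, 1.0]]
ft_force: [0.1, 0.8, -0.5]
width: 0.952
```

Call:
send_rows(offset=[[-8, 5, 0], [-17, 11, 0], [-25, 16, 0], [-34, 21, 0], [-47, 30, 0], [-60, 37, 0], [-72, 45, 10], [-80, 50, 30]], rotation=[[0, 0, 0], [0, 0, 0], [0, 0, 0], [0, 0, 0], [0, 0, 0], [0, 0, 0], [0, 0, 0], [0, 0, 0]])

```text
time_s: 53.2
tool_pos: [0.4701, -0.2924, 0.1183]
orientation: [[0.848, 0.531, 0.002], [-0.531, 0.848, -0.002], [-0.003, 0.001, 1.0]]
ft_force: [-0.6, -0.3, -0.1]
width: 0.948
```

```bash
python3 - <<'E'
from h import *
st()
xb=np.array([-.156,.988]); yb=np.array([-.988,-.156]); O=np.array([539.3,276])
for n in('side','top'):
  c=cap(n); W=cloud(c)
  for k in('beaker_b','cylinder','chock'):
   for r in masks(k,n)[:5]:
    f=flat(W[r['mask']],.012 if k=='cylinder' else .008); d=f[0]-O; print(n,k,round(r['conf'],2),*f,'board',(d@xb).round(1),(d@yb).round(1))
from plan import *
R=hor(-32); p=np.array(state()['tool_pos'])*1000
J1,r=ik(p+[0,0,80],R,state()['joint_positions']); print(r)
m=np.array([-.165,.986]); ax=np.array([638.5,266.5])+m*2.5-25.5*m
s=(ax-O)@xb+2.5; z=20.5+.0875*s+28.9; tcp=np.append(ax,z)+11*NB; print('grasp tcp b',tcp.round(1),'s',s)
J2,r=ik(tcp+200*NB,TILT@down(9.5),[15,0,105,5,75,5]); print(J2.round(1),r)
plan([J1,J2],obj=HAND)
E
```

```text
t 53.2 tcp [ 470.1 -292.4  118.3] x [ 0.848 -0.531 -0.003] yang 57.96 J [-53.   29.5 145.3 158.9  84.9  91.9] F [-0.6 -0.3 -0.1] w 0.948
side beaker_b 0.7 [631.6 268.5] [103.   44.1] 94.3 77.4 181 board -21.8 -90.0
side beaker_b 0.68 [ 559.1 -350.2] [58.8 56.4] 63.2 107.6 410 board -621.8 78.1
side cylinder 0.63 [528.6 330.6] [199.7  52.9] 9.6 94.1 527 board 55.6 2.1
top beaker_b 0.72 [ 560.7 -348.4] [57.8 57.5] 149.2 111.5 358 board -620.2 76.3
top beaker_b 0.66 [ 501.1 -445.5] [58.5 58. ] 149.7 110.8 367 board -706.9 150.3
top beaker_b 0.6 [638.  267.4] [94.2 43.1] 98.9 82.0 305 board -23.9 -96.2
top cylinder 0.59 [531.5 333.9] [200.   55.4] 9.9 98.4 1241 board 58.4 -1.3
top chock 0.76 [545.3 242.8] [23.3 22.5] 9.2 93.6 79 board -33.7 -0.7
1.3185342079326365
grasp tcp b [642.4 242.9  56.4] s -45.359084000000024
[10.2 19.1 76.7  5.  84.1  0.2] 1.2910333284407968e-12
CALL offset [[6, -5, 36], [11, -7, 72], [45, 18, 84], [76, 47, 97], [105, 78, 108], [129, 112, 118], [150, 148, 127], [166, 184, 135]]
rotation [[-1.2, -1.8, -0.0], [-2.4, -3.8, -0.0], [-7.1, -2.9, 6.2], [-12.2, -2.3, 12
[... 1047 characters left out ...]
, -8, -8], [9, -13, -3], [18, -18, 4], [29, -23, 15]]
rotation [[-4.4, -3.7, 6.0], [-8.8, -7.5, 12.0], [-13.1, -11.2, 18.0], [-17.4, -14.9, 24.1], [-21.6, -18.6, 30.2], [-25.9, -22.2, 36.4], [-30.2, -25.7, 42.5], [-34.6, -29.2, 48.7]]
 tcp z [205, 201, 200, 200, 202, 206, 214, 224] low 147 tcp end [619.0, 235.0, 225.0]
CALL offset [[12, -5, 14], [26, -9, 31], [26, -9, 31], [26, -9, 31], [26, -9, 31], [26, -9, 31], [26, -9, 31], [26, -9, 31]]
rotation [[-4.6, -3.4, 6.0], [-9.3, -6.8, 12.0], [-9.3, -6.8, 12.0], [-9.3, -6.8, 12.0], [-9.3, -6.8, 12.0], [-9.3, -6.8, 12.0], [-9.3, -6.8, 12.0], [-9.3, -6.8, 12.0]]
 tcp z [238, 255, 255, 255, 255, 255, 255, 255] low 209 tcp end [645.0, 226.0, 256.0]
```

Call:
send_rows(offset=[[0, 0, 36], [2, -2, 72], [36, 20, 86], [72, 47, 97], [105, 78, 108], [129, 112, 118], [150, 148, 127], [166, 184, 135]], rotation=[[-1.2, -1.8, 0.0], [-2.4, -3.8, 0.0], [-7.1, -2.9, 6.2], [-12.2, -2.3, 12.3], [-17.6, -1.8, 18.5], [-23.3, -1.7, 24.6], [-29.1, -1.8, 30.5], [-35.1, -2.2, 36.2]], gripper=0.87)

```text
time_s: 54.6
tool_pos: [0.6382, -0.108, 0.2534]
orientation: [[0.976, -0.032, -0.216], [0.145, 0.838, 0.527], [0.164, -0.545, 0.822]]
ft_force: [1.0, 0.1, 0.0]
width: 0.869
```

Call:
send_rows(offset=[[13, 37, 6], [22, 73, 10], [27, 109, 13], [29, 143, 15], [29, 176, 14], [26, 206, 13], [21, 235, 10], [14, 261, 6]], rotation=[[-6.0, -0.9, 5.7], [-12.1, -2.0, 11.3], [-18.1, -3.5, 16.8], [-24.1, -5.3, 22.2], [-30.2, -7.5, 27.5], [-36.2, -9.9, 32.7], [-42.1, -12.5, 37.9], [-48.0, -15.5, 42.9]])

```text
time_s: 55.6
tool_pos: [0.6518, 0.154, 0.2585]
orientation: [[0.544, -0.165, -0.823], [0.836, 0.027, 0.547], [-0.068, -0.986, 0.153]]
ft_force: [0.5, 0.7, -0.5]
width: 0.872
```

Call:
send_rows(offset=[[-8, 23, -5], [-16, 43, -11], [-25, 61, -17], [-34, 75, -24], [-43, 87, -31], [-50, 96, -38], [-57, 102, -44], [-62, 106, -50]], rotation=[[-5.4, -3.1, 5.5], [-10.7, -6.3, 11.1], [-15.8, -9.7, 16.7], [-20.8, -13.2, 22.3], [-25.7, -16.9, 27.9], [-30.5, -20.7, 33.6], [-35.1, -24.6, 39.3], [-39.7, -28.6, 45.0]])

```text
time_s: 56.6
tool_pos: [0.5892, 0.2603, 0.2072]
orientation: [[-0.017, 0.517, -0.856], [0.822, -0.481, -0.306], [-0.57, -0.709, -0.416]]
ft_force: [0.6, 0.0, 0.1]
width: 0.87
```

Call:
send_rows(offset=[[-3, 2, -5], [-5, 1, -8], [-5, 0, -10], [-2, -4, -10], [3, -8, -8], [9, -13, -3], [18, -18, 4], [29, -23, 15]], rotation=[[-4.4, -3.7, 6.0], [-8.8, -7.5, 12.0], [-13.1, -11.2, 18.0], [-17.4, -14.9, 24.1], [-21.6, -18.6, 30.2], [-25.9, -22.2, 36.4], [-30.2, -25.7, 42.5], [-34.6, -29.2, 48.7]])

```text
time_s: 57.6
tool_pos: [0.618, 0.2372, 0.2209]
orientation: [[-0.091, 0.995, -0.051], [0.245, -0.027, -0.969], [-0.965, -0.1, -0.241]]
ft_force: [-0.4, -0.4, -0.6]
width: 0.873
```

```bash
python3 - <<'E'
from h import *
import plan
tcp=np.array([642.4,242.9,56.4])+100*plan.NB; print(tcp); go(tcp,plan.TILT@down(9.5))
E
```

```text
[643.76032 234.28464 156.     ]
t 57.6 tcp [618.  237.2 220.9] x [-0.091  0.245 -0.965] yang -1.56 J [ 6.6 18.9 81.7 14.8 83.2  6.6] F [-0.4 -0.4 -0.6] w 0.873
off [ 25.8  -2.9 -64.9]
rot [-8.59 -6.4  11.47]
```

Call:
send_rows(offset=[[8, -1, 0], [16, -2, 0], [24, -3, -5], [26, -3, -15], [26, -3, -30], [26, -3, -48], [26, -3, -60], [26, -3, -65]], rotation=[[-4.3, -3.2, 5.8], [-8.6, -6.4, 11.5], [-8.6, -6.4, 11.5], [-8.6, -6.4, 11.5], [-8.6, -6.4, 11.5], [-8.6, -6.4, 11.5], [-8.6, -6.4, 11.5], [-8.6, -6.4, 11.5]])

```text
time_s: 58.6
tool_pos: [0.6432, 0.2339, 0.1542]
orientation: [[-0.016, 0.986, 0.164], [0.086, 0.165, -0.983], [-0.996, -0.002, -0.087]]
ft_force: [-0.4, -0.4, -0.7]
width: 0.869
```

```bash
python3 - <<'E'
from h import *
import plan
go([642.4,242.9,56.4],plan.TILT@down(9.5))
c=cap('side'); w=cloud(c)
for r in masks('beaker_b','side')[:3]: print(round(r['conf'],2),flat(w[r['mask']]))
cv2.imwrite('pics/s9.png',cv2.resize(c['img'][90:220,190:350,::-1],None,fx=4,fy=4))
E
```

```text
t 58.6 tcp [643.2 233.9 154.2] x [-0.016  0.086 -0.996] yang 9.5 J [10.9 23.2 82.4  5.2 74.4  0. ] F [-0.4 -0.4 -0.7] w 0.869
off [ -0.8   9.  -97.8]
rot [ 0.03 -0.13 -0.  ]
0.75 (array([ 559.8, -350.5]), array([60.1, 58.4]), 56.5, np.float64(107.9), 414)
0.73 (array([626.9, 264.9]), array([99.1, 58.1]), 89.7, np.float64(77.7), 133)
0.41 (array([ 522.2, -434. ]), array([25.9,  9.2]), 122.8, np.float64(108.0), 37)
```

View pics/s9.png

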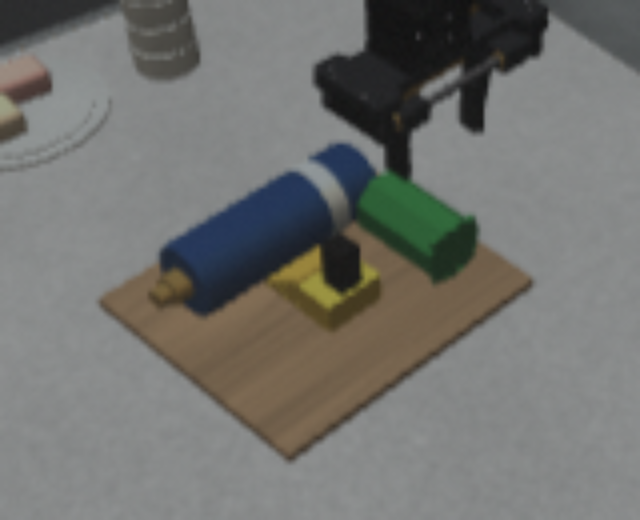

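The cylinder and chock (crop (330,285)) are unmoved with a gone; the fingers straddle beaker b. Descend.

Call:
send_rows(offset=[[-0.1, 1, -10], [-0.2, 2, -22], [-0.3, 3, -35], [-0.4, 5, -50], [-0.5, 6, -65], [-0.6, 7, -76], [-0.7, 8, -84], [-0.7, 8, -88]], rotation=[[0, 0, 0], [0, 0, 0], [0, 0, 0], [0, 0, 0], [0, 0, 0], [0, 0, 0], [0, 0, 0], [0, 0, 0]])

```text
time_s: 59.7
tool_pos: [0.6428, 0.2421, 0.0666]
orientation: [[-0.015, 0.986, 0.165], [0.086, 0.165, -0.983], [-0.996, -0.001, -0.087]]
ft_force: [-0.4, 0.2, 0.7]
width: 0.868
```

Call:
send_rows(offset=[[0, 0, -2], [0, 0.3, -4], [0, 0.5, -6], [0, 0.7, -8], [0, 0.8, -9], [0, 0.8, -9], [0, 0.8, -9], [0, 0.8, -9]], rotation=[[0, 0, 0], [0, 0, 0], [0, 0, 0], [0, 0, 0], [0, 0, 0], [0, 0, 0], [0, 0, 0], [0, 0, 0]])

```text
time_s: 60.7
tool_pos: [0.6429, 0.243, 0.0577]
orientation: [[-0.015, 0.986, 0.165], [0.086, 0.165, -0.982], [-0.996, -0.001, -0.087]]
ft_force: [-0.6, -0.2, -0.3]
width: 0.866
```

Call:
send_rows(offset=[[0, 0, 0], [0, 0, 0], [0, 0, 0], [0, 0, 0], [0, 0, 0], [0, 0, 0], [0, 0, 0], [0, 0, 0]], rotation=[[0, 0, 0], [0, 0, 0], [0, 0, 0], [0, 0, 0], [0, 0, 0], [0, 0, 0], [0, 0, 0], [0, 0, 0]], gripper=0)

```text
time_s: 61.7
tool_pos: [0.6431, 0.2429, 0.0578]
orientation: [[-0.015, 0.986, 0.165], [0.086, 0.165, -0.983], [-0.996, -0.0, -0.087]]
ft_force: [1.2, -0.4, 0.6]
width: 0.648
```

Call:
send_rows(offset=[[0, -1, 1], [1, -4, 1], [2, -9, 1], [3, -16, 3], [3, -20, 12], [3, -20, 28], [3, -20, 50], [3, -20, 80]], rotation=[[0, 0, 0], [0, 0, 0], [0, 0, 0], [0, 0, 0], [0, 0, 0], [0, 0, 0], [0, 0, 0], [0, 0, 0]])

```text
time_s: 62.7
tool_pos: [0.646, 0.2231, 0.1397]
orientation: [[-0.014, 0.986, 0.165], [0.086, 0.166, -0.982], [-0.996, 0.0, -0.087]]
ft_force: [0.3, -0.3, -0.7]
width: 0.648
```

```bash
python3 - <<'E'
from h import *
st()
for n in('side','top'):
  c=cap(n); w=cloud(c)
  for k in('cylinder','chock','beaker_b'):
    for r in masks(k,n)[:4]: print(n,k,round(r['conf'],2),flat(w[r['mask']],.012 if k=='cylinder' else .008))
from plan import *
p=np.array(state()['tool_pos'])*1000; Jn=state()['joint_positions']
J1,r=ik(p+[0,0,140],np.array(state()['orientation']),Jn); print(r)
R=hor(-32); Ja,r=ik(np.append(pegs[2],200)-11*R[:,0],R,[-26,16,136,187,66,87]); print(Ja.round(1),r)
plan([J1,Ja],obj=OB+HAND)
E
```

```text
t 62.7 tcp [646.  223.1 139.7] x [-0.014  0.086 -0.996] yang 9.53 J [10.  23.9 83.2  5.2 72.9 -1.1] F [ 0.3 -0.3 -0.7] w 0.648
side beaker_b 0.8 (array([ 496.2, -412.3]), array([236.7,  60.3]), 43.7, np.float64(108.0), 425)
side beaker_b 0.77 (array([613.5, 194.6]), array([112.4,  43.1]), 23.2, np.float64(154.3), 81)
side beaker_b 0.56 (array([ 523.9, -435.1]), array([21.1,  7.8]), 132.5, np.float64(107.8), 25)
side beaker_b 0.45 (array([ 620.4, -244.7]), array([221.8,  30.4]), 53.3, np.float64(60.2), 148)
top cylinder 0.59 (array([553.8, 273.7]), array([183.9,  53.9]), 48.7, np.float64(95.0), 157)
top cylinder 0.55 (array([ 560.2, -348. ]), array([58. , 57.8]), 60.9, np.float64(111.5), 392)
top beaker_b 0.97 (array([ 560.8, -348.2]), array([58.4, 57.9]), 153.6, np.float64(111.5), 364)
top beaker_b 0.7 (array([ 501.2, -445.9]), array([59.1, 57.5]), 57.8, np.float64(111.4), 358)
top beaker_b 0.55 (array([636.8, 287.2]), array([36.3, 16. ]), 7.6, np.float64(165.2), 74)
1.9326762412674725e-13
[-25.2  15.6 136.3 187.7  62.1  86.4] 6.243279683982437e-11
CALL offset [[3, 1, 35], [4, 1, 70]
[... 1230 characters left out ...]
70, -67], [-41, -306, -85]]
rotation [[6.2, 2.9, -4.8], [12.5, 5.5, -9.6], [18.9, 7.9, -14.4], [25.4, 10.0, -19.3], [32.0, 11.9, -24.1], [38.7, 13.4, -28.9], [45.2, 14.5, -33.7], [51.7, 15.2, -38.3]]
 tcp z [358, 353, 346, 336, 324, 310, 294, 276] low 195 tcp end [712.0, -122.0, 277.0]
CALL offset [[-21, -35, -18], [-45, -67, -37], [-71, -96, -57], [-100, -123, -77], [-100, -123, -77], [-100, -123, -77], [-100, -123, -77], [-100, -123, -77]]
rotation [[5.8, 0.6, -5.1], [11.5, 0.9, -10.1], [16.9, 0.9, -15.2], [22.1, 0.7, -20.3], [22.1, 0.7, -20.3], [22.1, 0.7, -20.3], [22.1, 0.7, -20.3], [22.1, 0.7, -20.3]]
 tcp z [258, 239, 220, 199, 199, 199, 199, 199] low 126 tcp end [612.0, -245.0, 200.0]
```

Call:
send_rows(offset=[[3, 1, 35], [4, 1, 70], [3, 1, 105], [0, 0, 140], [-12, 22, 126], [-22, 43, 117], [-29, 63, 112], [-35, 81, 111]], rotation=[[0.0, 0.0, 0.0], [0.0, 0.0, 0.0], [0.0, 0.0, 0.0], [0.0, 0.0, 0.0], [6.1, 2.7, -5.0], [12.1, 5.5, -10.2], [17.8, 8.5, -15.5], [23.4, 11.6, -20.9]])

```text
time_s: 64.1
tool_pos: [0.6093, 0.3042, 0.2455]
orientation: [[-0.104, 0.965, -0.242], [0.5, -0.16, -0.851], [-0.86, -0.209, -0.466]]
ft_force: [-0.6, 0.3, -1.4]
width: 0.645
```

Call:
send_rows(offset=[[-3, 16, 2], [-3, 30, 7], [-1, 42, 13], [4, 50, 22], [11, 56, 32], [20, 58, 43], [30, 56, 54], [42, 51, 65]], rotation=[[5.5, 3.3, -5.4], [10.9, 6.7, -10.8], [16.1, 10.2, -16.3], [21.4, 13.9, -21.7], [26.6, 17.6, -27.1], [31.7, 21.4, -32.5], [36.9, 25.3, -37.8], [42.1, 29.2, -43.1]])

```text
time_s: 65.1
tool_pos: [0.6514, 0.3549, 0.3091]
orientation: [[0.183, 0.451, -0.874], [0.942, -0.334, 0.025], [-0.281, -0.828, -0.486]]
ft_force: [0.2, 0.9, -2.0]
width: 0.646
```

Call:
send_rows(offset=[[13, -9, 11], [27, -22, 21], [41, -38, 30], [55, -58, 38], [68, -82, 44], [81, -108, 48], [92, -138, 50], [100, -171, 49]], rotation=[[5.4, 3.9, -5.1], [10.9, 7.7, -10.1], [16.5, 11.5, -15.1], [22.1, 15.2, -20.0], [27.9, 18.9, -24.8], [33.9, 22.4, -29.5], [40.0, 25.9, -34.1], [46.2, 29.2, -38.6]])

```text
time_s: 66.1
tool_pos: [0.7515, 0.1828, 0.3564]
orientation: [[0.755, -0.066, -0.652], [0.634, 0.329, 0.7], [0.168, -0.942, 0.29]]
ft_force: [-0.3, 0.5, -0.7]
width: 0.645
```

Call:
send_rows(offset=[[6, -35, -3], [10, -72, -8], [11, -111, -15], [8, -150, -25], [1, -190, -37], [-9, -231, -51], [-23, -270, -67], [-41, -306, -85]], rotation=[[6.2, 2.9, -4.8], [12.5, 5.5, -9.6], [18.9, 7.9, -14.4], [25.4, 10.0, -19.3], [32.0, 11.9, -24.1], [38.7, 13.4, -28.9], [45.2, 14.5, -33.7], [51.7, 15.2, -38.3]])

```text
time_s: 67.1
tool_pos: [0.7097, -0.1245, 0.2694]
orientation: [[0.974, 0.217, -0.069], [-0.18, 0.92, 0.347], [0.139, -0.325, 0.935]]
ft_force: [0.3, 0.9, -1.0]
width: 0.646
```

```bash
python3 - <<'E'
from h import *
import kin
R=kin.hor(-32); go(np.append(kin.pegs[2],200)-11*R[:,0],R)
E
```

```text
t 67.1 tcp [ 709.7 -124.5  269.4] x [ 0.974 -0.18   0.139] yang 76.74 J [-21.2  16.3 129.8 168.2  64.6  77.4] F [ 0.3  0.9 -1. ] w 0.646
off [ -97.6 -120.8  -69.4]
rot [ 20.82   0.41 -19.93]
```

Call:
send_rows(offset=[[-20, -34, -10], [-44, -66, -25], [-70, -95, -42], [-97, -120, -58], [-98, -121, -66], [-98, -121, -69], [-98, -121, -69], [-98, -121, -69]], rotation=[[5.5, 0.4, -5.0], [10.8, 0.5, -10.0], [16.0, 0.5, -15.0], [20.8, 0.4, -19.9], [20.8, 0.4, -19.9], [20.8, 0.4, -19.9], [20.8, 0.4, -19.9], [20.8, 0.4, -19.9]])

```text
time_s: 68.1
tool_pos: [0.6122, -0.2453, 0.2006]
orientation: [[0.849, 0.529, -0.001], [-0.529, 0.849, 0.001], [0.001, -0.0, 1.0]]
ft_force: [-0.6, -1.0, -0.6]
width: 0.649
```

```bash
python3 - <<'E'
from h import *
import kin
R=kin.hor(-32); go(np.append(kin.pegs[2],200)-11*R[:,0],R)
for n in('side','top'):
  c=cap(n); W=cloud(c)
  for r in masks('beaker_b',n)[:5]:
    p=W[r['mask']]; p=p[(p[:,1]<-.15)&(p[:,2]>.13)]
    if len(p)>20: print(n,round(r['conf'],2),flat(p),np.nanpercentile(p,[3,50,97],axis=0).round(3).tolist())
  for k in('cylinder','chock'):
    for r in masks(k,n)[:2]: print(n,k,round(r['conf'],2),flat(W[r['mask']],.012 if k=='cylinder' else .008))
  cv2.imwrite(f'pics/{n}10.png',cv2.resize(c['img'][100:350,200:500,::-1],None,fx=2.2,fy=2.2))
E
```

```text
t 68.1 tcp [ 612.2 -245.3  200.6] x [ 0.849 -0.529  0.001] yang 58.08 J [-25.3  15.5 136.3 187.5  62.1  86.4] F [-0.6 -1.  -0.6] w 0.649
off [-0.2 -0.  -0.6]
rot [ 0.05  0.03 -0.08]
side 0.98 (array([ 621.3, -253. ]), array([60.8, 58.7]), 53.0, np.float64(221.1), 371) [[0.591, -0.283, 0.134], [0.611, -0.266, 0.212], [0.645, -0.23, 0.222]]
side cylinder 0.58 (array([432.9, 209.7]), array([477.8, 146.8]), 48.2, np.float64(93.8), 500)
side chock 0.65 (array([543.6, 240.5]), array([25. , 22.9]), 98.1, np.float64(88.9), 50)
top 0.73 (array([ 622.5, -251.8]), array([57.8, 57.1]), 152.8, np.float64(225.4), 358) [[0.592, -0.278, 0.143], [0.617, -0.247, 0.22], [0.648, -0.222, 0.226]]
top cylinder 0.92 (array([531.2, 329.7]), array([197.7,  56.2]), 9.6, np.float64(98.4), 1202)
top cylinder 0.54 (array([736.3,  24.4]), array([24.9, 21.5]), 107.6, np.float64(132.6), 72)
top chock 0.62 (array([ 561.2, -348. ]), array([58.9, 56.6]), 149.1, np.float64(111.3), 352)
top chock 0.6 (array([545.5, 242.4]), array([24., 24.]), 9.0, np.float64(93.6), 82)
```

View pics/side10.png

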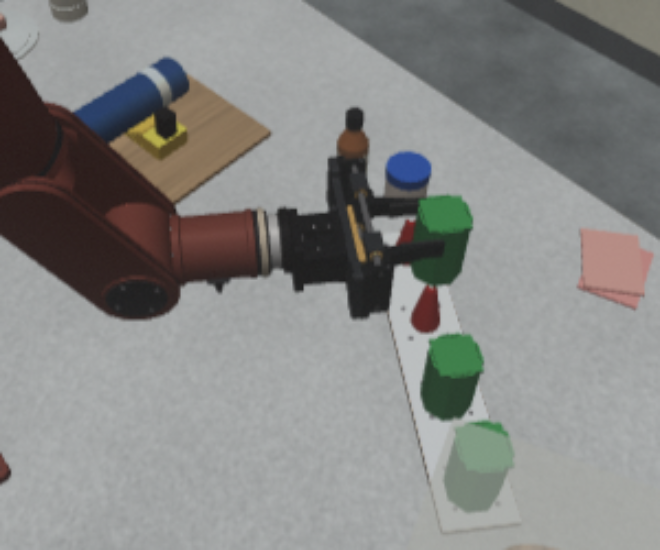

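The cylinder settled about 4 mm onto the chock and rests there; c and a are seated; b is over peg2. Descend and release.

Call:
send_rows(offset=[[0, 0, -8], [0, 0, -18], [0, 0, -30], [0, 0, -42], [0, 0, -54], [0, 0, -64], [0, 0, -72], [0, 0, -78]], rotation=[[0, 0, 0], [0, 0, 0], [0, 0, 0], [0, 0, 0], [0, 0, 0], [0, 0, 0], [0, 0, 0], [0, 0, 0]])

```text
time_s: 69.5
tool_pos: [0.6117, -0.2455, 0.1218]
orientation: [[0.848, 0.529, -0.0], [-0.529, 0.848, 0.0], [0.0, -0.0, 1.0]]
ft_force: [0.3, -0.6, -1.2]
width: 0.647
```

Call:
send_rows(offset=[[0, 0, -5], [0, 0, -10], [0, 0, -15], [0, 0, -20], [0, 0, -25], [0, 0, -29], [0, 0, -31], [0, 0, -32]], rotation=[[0, 0, 0], [0, 0, 0], [0, 0, 0], [0, 0, 0], [0, 0, 0], [0, 0, 0], [0, 0, 0], [0, 0, 0]])

```text
time_s: 70.5
tool_pos: [0.6117, -0.2454, 0.0896]
orientation: [[0.848, 0.529, -0.0], [-0.529, 0.848, 0.0], [0.0, -0.0, 1.0]]
ft_force: [0.1, -0.4, -1.5]
width: 0.645
```

Call:
send_rows(offset=[[0, 0, 0], [0, 0, 0], [0, 0, 0], [0, 0, 0], [0, 0, 0], [0, 0, 0], [0, 0, 0], [0, 0, 0]], rotation=[[0, 0, 0], [0, 0, 0], [0, 0, 0], [0, 0, 0], [0, 0, 0], [0, 0, 0], [0, 0, 0], [0, 0, 0]], gripper=0.95)

```text
time_s: 71.5
tool_pos: [0.6117, -0.2455, 0.0896]
orientation: [[0.848, 0.529, -0.0], [-0.529, 0.848, 0.0], [0.0, -0.0, 1.0]]
ft_force: [-0.5, -0.1, -0.0]
width: 0.953
```

Call:
send_rows(offset=[[-8, 5, 0], [-17, 11, 0], [-25, 16, 0], [-34, 21, 0], [-47, 30, 0], [-60, 37, 0], [-75, 47, 10], [-90, 56, 30]], rotation=[[0, 0, 0], [0, 0, 0], [0, 0, 0], [0, 0, 0], [0, 0, 0], [0, 0, 0], [0, 0, 0], [0, 0, 0]])

```text
time_s: 72.5
tool_pos: [0.5203, -0.1888, 0.1188]
orientation: [[0.848, 0.529, 0.002], [-0.529, 0.848, -0.001], [-0.002, -0.001, 1.0]]
ft_force: [0.3, -0.0, 0.4]
width: 0.95
```

```bash
python3 - <<'E'
from h import *
st()
for n in('side','top'):
  c=cap(n); W=cloud(c)
  for k in('beaker_b','cylinder','chock','amber_bottle','wax_jar'):
    for r in masks(k,n)[:5]: print(n,k,round(r['conf'],2),*flat(W[r['mask']],.012 if k=='cylinder' else .008))
  cv2.imwrite(f'pics/{n}11.png',cv2.resize(c['img'][90:350,130:490,::-1],None,fx=2,fy=2))
E
```

```text
t 72.5 tcp [ 520.3 -188.8  118.8] x [ 0.848 -0.529 -0.002] yang 58.04 J [-22.1  29.5 143.2 190.   82.7  88.7] F [ 0.3 -0.   0.4] w 0.95
side beaker_b 0.9 [ 619.4 -252.6] [58.6 56.2] 60.9 107.5 329
side beaker_b 0.73 [736.  22.] [31.1 19.5] 48.2 126.8 43
side beaker_b 0.61 [ 495.9 -412.3] [237.6  62.2] 44.1 107.8 428
side cylinder 0.58 [529.6 323.7] [201.4  48. ] 7.5 94.0 496
side chock 0.56 [543.2 240.2] [27.1 25.8] 94.2 88.8 53
side amber_bottle 0.59 [734.7  23.1] [31.  22.5] 50.9 127.0 50
side wax_jar 0.77 [774.1 -57.9] [67.1 64.6] 53.5 60.8 247
top beaker_b 0.9 [ 500.6 -445.3] [57.9 56.4] 60.0 111.2 360
top beaker_b 0.87 [ 561.  -348.3] [58.  57.7] 150.1 111.4 371
top beaker_b 0.68 [ 620.9 -250.5] [57.8 56. ] 145.9 111.3 345
top cylinder 0.55 [531.3 331.1] [199.1  57.2] 8.4 98.1 1209
top chock 0.84 [545.2 242.8] [24.6 23.4] 7.0 92.9 80
top amber_bottle 0.64 [737.3  24.8] [24.9 23.6] 46.1 130.7 75
top wax_jar 0.6 [776.1 -55.9] [63.2 62.3] 89.5 65.6 358
```

View pics/top11.png

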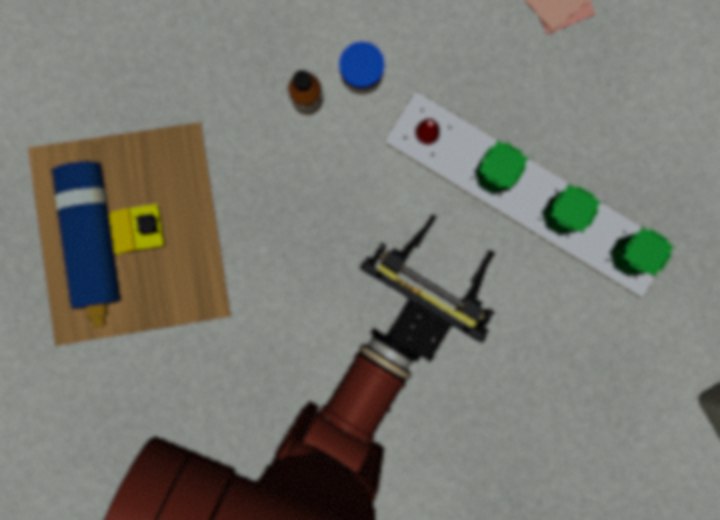

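View pics/side11.png

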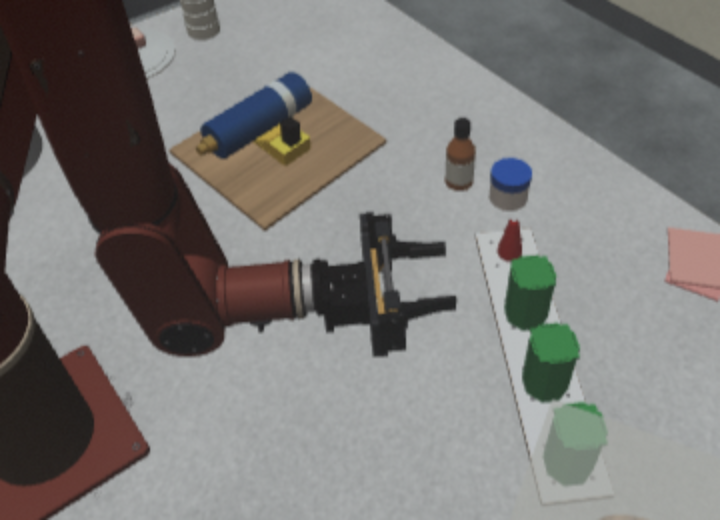

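```bash
python3 - <<'E'
import cv2,numpy as np
for f in('top0','side0'):
    a=cv2.imread(f'pics/{f}.png').astype(int); g=((a[...,1]>50)&(a[...,1]>1.6*a[...,0])&(a[...,1]>1.6*a[...,2])).astype(np.uint8)
    k,l,s,c=cv2.connectedComponentsWithStats(g); print(f,[(s[i,4],c[i].round()) for i in range(1,k) if s[i,4]>40])
from workcell import workorder
print(workorder.hand_in())
E
```

```text
top0 [(np.int32(699), array([195., 170.])), (np.int32(701), array([205., 236.])), (np.int32(677), array([390., 264.]))]
side0 [(np.int32(273), array([292., 143.])), (np.int32(345), array([250., 170.])), (np.int32(601), array([328., 298.]))]
the job is handed in; nothing more can be done
None
```

The job is finished and handed in at about 73 s of the 208 s allowed. The hand-in gives no verdict, so what follows rests on my own last checks.

- **Chock:** I laid it on the board between beakers a and b, pushed it snugly under the middle of the cylinder and let go of it. Both beakers were still in place at that point.
- **Beakers:** I then hung c on peg0, a on peg1 and b on peg2, all upside down. Only three beakers are in the start pictures. A colour check of the full images found three green things in each view, so I took beaker d to be absent.
- **Last look at the beakers:** each stands with its foot about 107–108 mm above the bench, where 107 means fully down. Each is within about 3 mm of its estimated peg position.
- **Last look at the rest:** the cylinder rests on the chock, some 3–4 mm from where it started. The amber bottle and jar look untouched, and the gripper is clear of everything.

The top camera read heights about 3–4 mm too high, so I used the side camera for them. The two cameras also put the cylinder a few millimetres apart, well inside the tolerance.

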